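# Hang a pail from an S-hook on the bakery's counter rail

## Task

Take the steel S-hook off its little stand and hook it over the horizontal rail a few centimetres to the right (-y side) of the stop, then, with it still resting on the rail, slide it along until it presses lightly (about 5 N) and for a moment against the stop's sleeve. Let go of it there, then take the pail by the card plate at its front, hang it by the middle of its handle bar in the hook's lower curl, lowering it gently, and leave it hanging still. Do not ram the stop or bear hard on the rail, and leave the other things alone.

Things in the scene. Friction and masses are not known exactly. Their poses are not given: they have to be found in the camera images.
- rail_mid (a point): Middle of the axis of the fixed level steel rail: round, 16 mm thick, 420 mm long, axis 285 mm above the counter; posts (18 mm thick) 200 mm to either side on feet 50 x 100 x 12 mm. y runs along the rail (+y: left seen from the robot), x level and square to it, away from the robot, z up.
- stop: Collar clamped on the rail's +y half, 34 mm in diameter, 34 mm long. Origin on the rail's axis in its flat -y face, axes as the rail's. From that face a tight, unyielding sleeve (29 mm in diameter) stands out towards -y by 4 to 34 mm, differently each time and not in the readings: feel for it with the hook. More than 20 N on it is too much.
- hook_tab (a point): Centre of the flat finger tab (24 mm along x, 10 mm thick along y, 40 mm high) on top of the loose steel S-hook (180 g, of 10 mm round bar). The hook lies in its own x-z plane, z up. Below this point: bar's top 18 mm, crown's underside 28 mm, end of the upper curl 53 mm. At the start it hangs by its upper curl on the peg stand.
- hook_crown (a point): Middle of the underside of the hook's crown, which comes to rest on the rail; axes as hook_tab. The upper curl, inner radius 14 mm, opens downwards: free end on the +x side, reaching 25 mm below this point; on the -x side the shank's inner face is 14 mm off the middle, straight down to 44 mm below, then slants to the +x side.
- hook_low (a point): Lowest point inside the hook's lower curl, 128 mm below hook_crown, where the pail's bar comes to rest; axes as hook_tab. The lower curl is the upper one turned by half a turn: open upwards, free end on the -x side with its top 25 mm above this point, shank on the +x side. The bar is 10 mm thick below this point.
- peg: Fixed stand of the spare hook. Origin on the counter under the hook; wooden base 130 x 130 x 14 mm. A level peg 12 mm thick, axis 172 mm up, runs along y from a post (16 mm thick) 55 mm on the -y side to its free end 30 mm on the +y side. The hook comes off by lifting it 30 to 36 mm and moving it to its own -x side, or off the free end.
- pail_bar (a point): Middle of the axis of the pail's level round handle bar, 8 mm thick, 100 mm long along the pail's y axis, 140 mm above its underside; rigid uprights (8 mm) at its ends lead down to the round open metal pail, 96 mm wide, 65 mm high, loose, 150 to 300 g. The handle does not fold. z up. The bar's middle is for the hook.
- pail_card (a point): Centre of the blank black card plate that stands upright on a short arm at the pail's front (its -x side): 8 mm thick along x, 36 mm wide along y, 54 mm high. It lies 85 mm from the bar along -x and 68 mm below it; axes as pail_bar. Arm 14 mm wide, its top 19 mm below this point. A firm handle to lift and lower the pail by.
- tin: Bystander: plain open tin without a handle, 84 mm wide, 50 mm high; origin at the centre of its underside. It and the pail may have changed places.
- jar: Bystander: glass jar, 72 mm wide, 120 mm high, beyond the rail; origin at the centre of its underside.
- roll: Bystander: round bread roll, 90 mm wide, 50 mm high, left of the rail's stand; origin at the centre of its underside.
There are look-alikes about, which are no part of the job. Leave any blue look-alike of the part that bears pail_bar alone.

How it is judged:
By the outcome, as a careful person would: the job done as asked, in the order asked, and still so for the second after the job is handed in, with the robot touching nothing.
It also fails if it takes over 72 s, if anything falls off the work surface, if the arm or the gripper's body presses on something with over 40 N, if the wrist force passes 120 N, or if a joint passes its speed limit or range.

## Robot

A 6-joint arm with a two-finger parallel gripper is mounted at the origin on the work surface. World frame = base frame: x ahead of the robot, y to its left, z up, the work surface at z = 0. Lengths are in m, angles in rad, forces in N, time in s.
With the tool pointing down it reaches from about 0.35 to 0.875 m from the base axis. Payload 4.2 kg.
Tool frame: the origin (TCP) lies at the very end of the fingers, on their centre line; the grasp point (between the pads) lies arm.grip_point_offset behind it (arm.grip_point_offset is the distance from the TCP to the grasp point, in m); z points along the fingers, y is the direction in which the jaws open and shut (so a half turn about z gives the same grasp; the last joint's range is limited). The gripper opens to 85 mm and grips with 20 to 120 N. Pads are 22 mm wide; open, the fingers measure 114 mm over their backs; the gripper's body (76 mm by 85 mm) begins 54 mm behind the grasp point. The pads swing forward as they close: fully open they stand 13 mm farther back than shut.
Start: joints at [-1.047, 0.385, 0.008, 0, -1.194, -0.259], TCP at [0.164, -0.603, 0.231] pointing down, gripper open.
Joint ranges: [-3.14, 3.14], [-1.21, 2.06], [-1.07, 1.41], [-3.16, 2.05], [-2.99, -0.16], [-3.1, 3.1]. Speed limits (rad/s): [2.79, 2.79, 3.14, 3.14, 3.14, 3.14].

## Interface

Orientations are given as a unit quaternion [x, y, z, w].
In Python, from cell import telemetry, grab_frame, order, arm gives the robot as it stands.
- The arm moves only by the tool apply_moves, never from a script. Its argument "series" is a list that holds one entry, the list of rows, each a list of 6 numbers: the shift along the tool's x, y, z in m, then the turn, a rotation vector about the tool's x, y, z in rad. In form: [[[x, y, z, ax, ay, az], ...]]. A call has 1 to 5 rows; each row is the pose to reach, as a shift and turn from the pose commanded when the call began, along the tool's axes at that moment; what a row does not reach only later rows make up. A row lasts 1/8 s, in which the tool goes at most 62.5 mm and 10.7 degrees, less where a joint would pass 70% of its speed; a pose out of reach is approached as far as the arm can. A call with a gripper value outside its range is refused whole. "fingers" is the gripper command: -1 is shut, 1 is fully open, values between are in proportion, set as the call begins (left out, the last holds). The fingers move at their own pace and stop on an object; "squeeze" is the grip in N (left out, the last holds). Time passes only in rows, so rows that repeat a pose let the fingers close. It gives the time, the measured TCP pose, the force and the opening at its end, in the units of the state.
- telemetry.get_obs(): the state, without advancing time (a new reading comes with each control period).
- grab_frame(name): name is "scene" or "top" or "wrist"; returns a dict with "color" (480x640x3 uint8, red, green, blue), "depth" (480x640 float32, m along the optical axis (not along the pixel's ray), 0 where there is no reading), "K" (3x3 intrinsics, pixels), "T" (4x4, takes a point from camera to world coordinates); the wrist camera has in their place "T_tool_cam" (4x4, takes a point from camera to tool coordinates, whose origin is the TCP and whose axes are the flange's). Camera axes: x right, y up, looking along -z (the intrinsics and any distortion apply to the point x, -y, -z); pixel columns grow to the right and rows downward; lengths in m; the calibration is good to about 2 mm. A picture is of the moment at which its call begins: read the wrist's pose just before it.
- order.job_done(): hands the job in, once; it reports no verdict.
The state is a dict: "t": time; "qpos": joint angles; "dq": joint speeds; "joint_efforts": joint torques, N m; "tcp_pos": TCP position; "ee_rot": TCP orientation; "ft_force": force on the tool from outside, world axes, zero at the start; "torque": the same for the moment, N m; "width": opening from 0.0 (shut) to 1.0 (fully open).
Only numpy, scipy, OpenCV 4.12 (cv2) and the standard library are available. Lean on these libraries where they do the work, as an engineer would, in place of code of your own. Each camera call takes 0.05 s, during which the arm holds its last target.

## Working session

There is one attempt and no reset: what is moved stays moved. The work goes in short steps, Python scripts to look and compute and a tool call to move; the robot and the scene stay as the last step left them, time stands still between calls to the robot, and variables do not carry over. Pictures are saved under pics/ and viewed, and the job is handed in when it is done.

Besides the shell and the picture viewer there is one more tool, called by a JSON object that holds its "name" and its "arguments", one argument or row to a line. apply_moves: Moves the arm, as the interface text tells. Its arguments: {"type":"object","properties":{"series":{"type":"array"},"fingers":{"type":"number"},"squeeze":{"type":"number"}},"required":["series"]}

```bash
ls; mkdir -p pics
python3 - <<'E'
from cell import telemetry, grab_frame, order, arm
import cv2,numpy as np
print(telemetry.get_obs()); print(arm.grip_point_offset)
for n in ["scene","top","wrist"]:
    f=grab_frame(n); np.savez(f"pics/{n}0.npz",**f)
    cv2.imwrite(f"pics/{n}0.png",f["color"][:,:,::-1])
    print(n,f["K"],f.get("T",f.get("T_tool_cam")),[k for k in f])
E
```

```text
pics
{'t': 0.0, 'qpos': array([-1.04739088e+00,  3.85538085e-01,  6.59463110e-03, -5.08659140e-04,
       -1.19401595e+00, -2.58608695e-01]), 'dq': array([-8.59618280e-04, -7.31920232e-05, -1.58090848e-03, -1.24076353e-03,
       -5.71088032e-04,  1.51949191e-03]), 'joint_efforts': array([ 1.70735329e-03, -3.92288733e+01,  1.88400882e+01,  4.18613702e+00,
       -4.66529615e-03,  9.03288793e-06]), 'tcp_pos': array([ 0.16343303, -0.60262605,  0.23021911]), 'ee_rot': array([-1.31918815e-01,  9.91259906e-01,  1.08999977e-03, -1.93647746e-04]), 'ft_force': array([0.58176029, 0.90106729, 0.86003165]), 'torque': array([-0.02026792, -0.04800011, -0.00182354]), 'width': 1.003221333508562}
0.0187
scene [[500.29099969   0.         323.77668179]
 [  0.         500.29099969 239.98445877]
 [  0.           0.           1.        ]] [[ 0.76882323 -0.48748762  0.41384376  0.97235167]
 [ 0.63944381  0.58129253 -0.50320037 -0.47283174]
 [ 0.00473966  0.65150196  0.75863214  0.89822956]
 [ 0.          0.          0.          1.        ]] ['color', 'depth', 'K', 'T']
top [[444.7338623    0.         331.31402925]
 [  0.         444.7338623  242.02994691]
 [  0.           0.           1.        ]] [[-0.01593972  0.99322177 -0.11513658  0.47153439]
 [-0.99984606 -0.01498872  0.00912087 -0.00338074]
 [ 0.0073333   0.11526424  0.9933078   1.05268364]
 [ 0.          0.          0.          1.        ]] ['color', 'depth', 'K', 'T']
wrist [[345.92247093   0.         320.5102741 ]
 [  0.         345.92247093 243.40722356]
 [  0.           0.           1.        ]] [[ 6.06674957e-04  9.49246718e-01  3.14531875e-01  7.99094268e-02]
 [ 9.99999811e-01 -6.06044771e-04 -9.97953938e-05 -1.07149705e-03]
 [ 9.58899482e-05  3.14531876e-01 -9.49246907e-01 -1.41576624e-01]
 [ 0.00000000e+00  0.00000000e+00  0.00000000e+00  1.00000000e+00]] ['color', 'depth', 'K', 'T_tool_cam']
```

View pics/scene0.png

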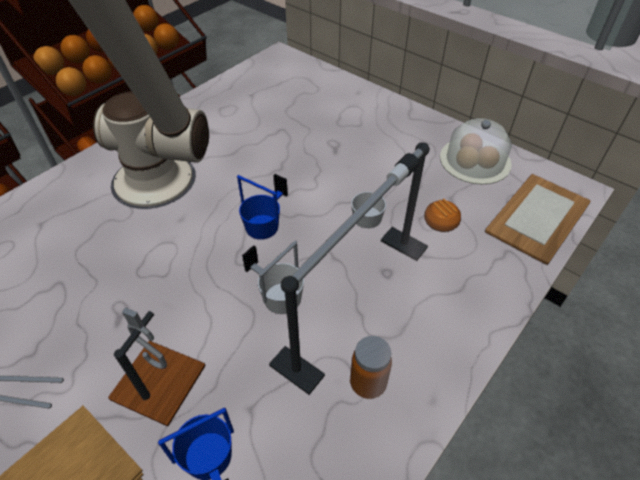

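View pics/top0.png

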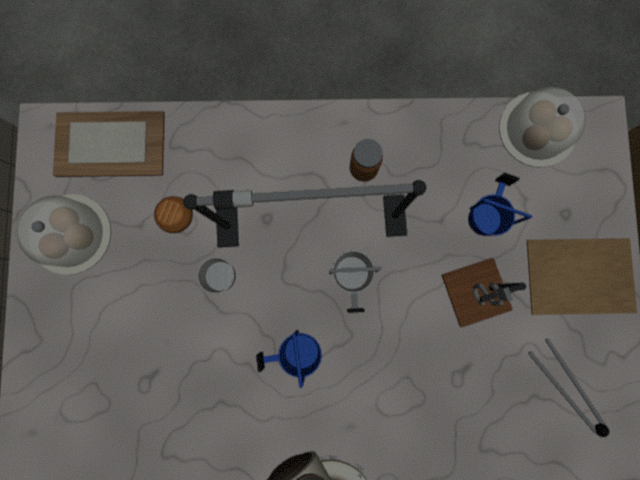

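View pics/wrist0.png

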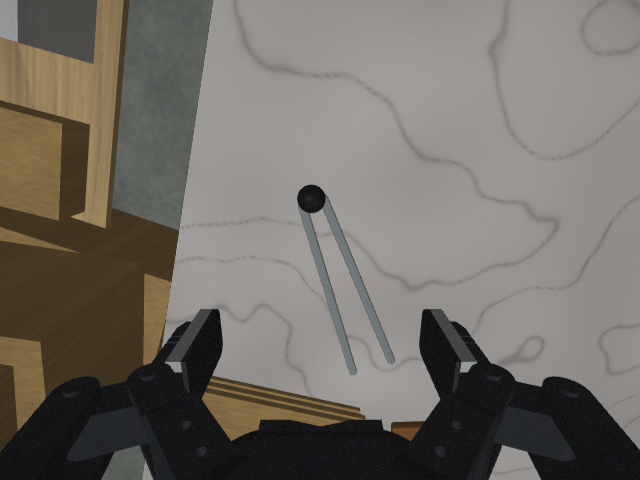

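The top view shows the rail from (190,202) to (418,187), the stop at (232,198), the grey pail at (353,272) with its card at (355,309), and the hook on its peg near (490,293). Blue pails are look-alikes. Next: depth and crops.

```bash
cat > h.py <<'E'
import numpy as np,cv2
def ld(n): return dict(np.load(f"pics/{n}.npz"))
def ray(f,u,v,T=None):
    K=f["K"];T=f["T"] if T is None else T
    d=np.array([(u-K[0,2])/K[0,0],-(v-K[1,2])/K[1,1],-1.0])
    return T[:3,3],T[:3,:3]@d
def onz(f,u,v,z,T=None):
    o,d=ray(f,u,v,T); return o+d*(z-o[2])/d[2]
def cloud(f,T=None):
    K=f["K"];T=f["T"] if T is None else T
    v,u=np.mgrid[:480,:640]; D=f["depth"]
    P=np.stack([(u-K[0,2])/K[0,0]*D,-(v-K[1,2])/K[1,1]*D,-D],-1)
    return P@T[:3,:3].T+T[:3,3]
def two(f1,p1,f2,p2,T1=None,T2=None):
    o1,d1=ray(f1,*p1,T1);o2,d2=ray(f2,*p2,T2)
    A=np.stack([d1,-d2],1);s=np.linalg.lstsq(A,o2-o1,rcond=None)[0]
    a=o1+s[0]*d1;b=o2+s[1]*d2
    return (a+b)/2,np.linalg.norm(a-b)
def crop(f,x0,y0,x1,y1,k,name):
    c=f["color"][y0:y1,x0:x1,::-1]
    cv2.imwrite(f"pics/{name}.png",cv2.resize(c,None,fx=k,fy=k,interpolation=cv2.INTER_CUBIC))
E
python3 - <<'E'
from h import *
t=ld("top0");s=ld("scene0")
crop(t,430,240,530,340,6,"c1");crop(s,90,280,220,430,4,"c2");crop(t,180,170,440,330,3,"c3");crop(s,230,130,440,330,3,"c4")
C=cloud(t)
for (u,v) in [(300,195),(400,189),(245,198),(355,309),(353,270),(330,271),(378,267),(460,300),(480,290),(500,292),(330,330)]:
    print(u,v,t["depth"][v,u],C[v,u].round(4))
E
```

```text
300 195 0.7715494 [0.6423 0.0427 0.2953]
400 189 0.7745209 [ 0.6505 -0.1314  0.2949]
245 198 0.76603717 [0.6374 0.1371 0.2994]
355 309 0.94177234 [ 0.4383 -0.06    0.1012]
353 270 0.9074062 [ 0.5186 -0.055   0.1451]
330 271 0.9096088 [ 0.5175 -0.0081  0.1423]
378 267 0.9133178 [ 0.5242 -0.1068  0.1403]
460 300 1.028685 [ 0.4521 -0.3084  0.0176]
480 290 1.0368531 [ 0.4743 -0.3578  0.0124]
500 292 0.8418579 [ 0.4694 -0.3289  0.2079]
330 330 1.0342244 [ 0.3875 -0.0067  0.0018]
```

View pics/c1.png

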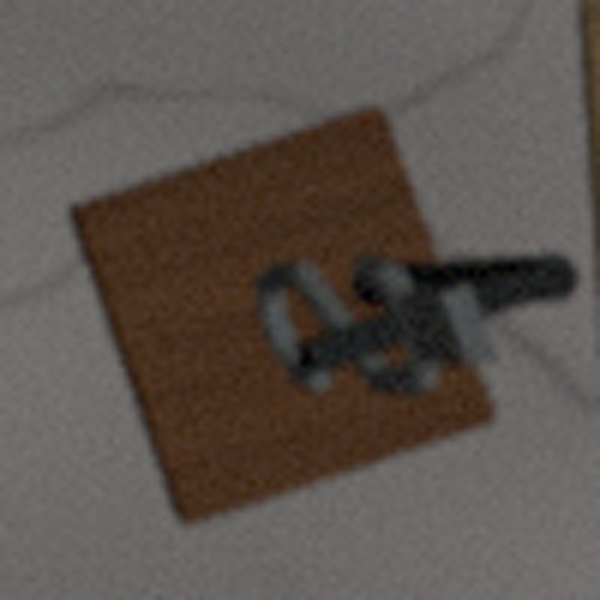

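View pics/c2.png

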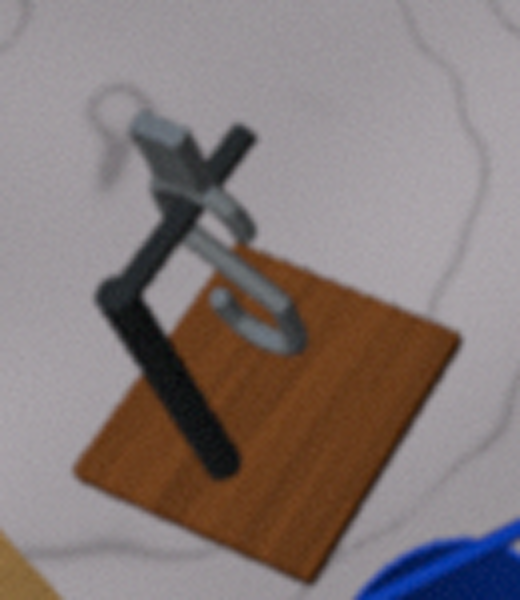

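View pics/c3.png

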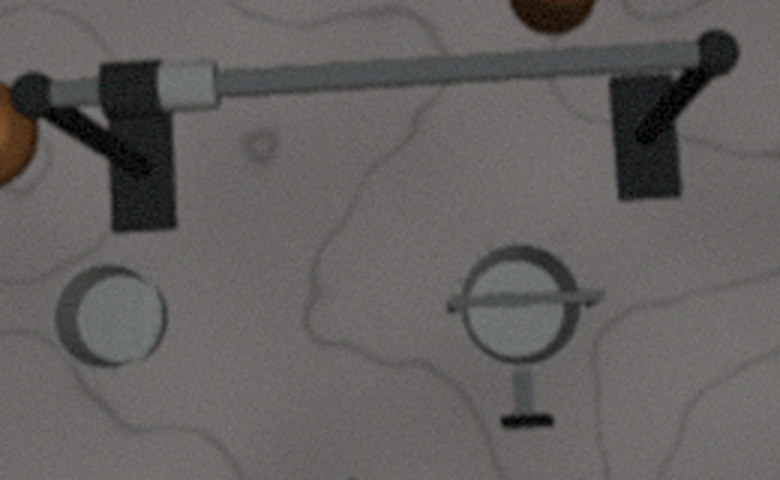

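View pics/c4.png

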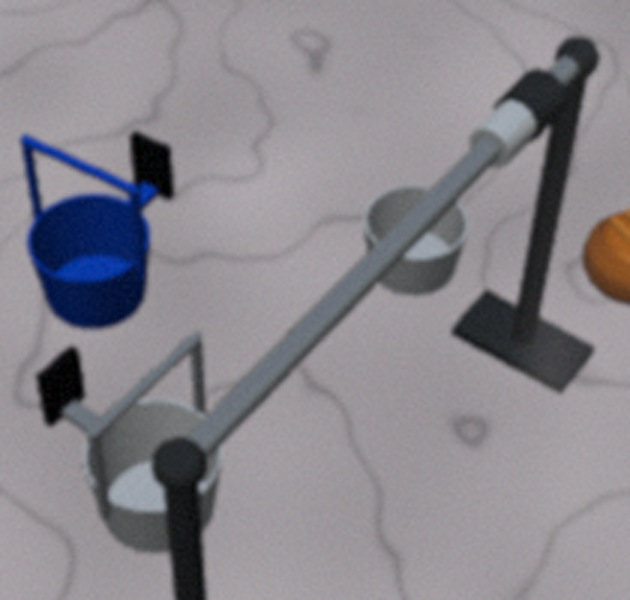

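Crops: in the top view the tab's top face is at about (507,293), and the peg runs from (525,286) to (482,300), which is a yaw of about 18°. The light sleeve ends at about (252,198). Next I measure from depth.

Run:
```python
from h import *
np.set_printoptions(precision=4,suppress=True)
t=ld("top0");s=ld("scene0")
for nm,f in (("top",t),("scene",s)):
    C=cloud(f); ok=f["depth"]>0; col=f["color"].astype(int)
    m=ok&(abs(C[...,0]-.47)<.07)&(abs(C[...,1]+.33)<.08)
    k=m&(C[...,2]>.215)
    print(nm,"tabtop n",k.sum(),C[k].mean(0) if k.any() else 0, C[k].min(0),C[k].max(0))
    P=C[k][:,:2]
    if len(P)>5: print(cv2.minAreaRect(P.astype(np.float32)))
    k=m&(C[...,2]>.165)&(C[...,2]<.19)&(col.sum(-1)<130)
    P=C[k]; 
    if len(P): 
        l=cv2.fitLine(P[:,:2].astype(np.float32),cv2.DIST_HUBER,0,.01,.01).ravel(); print("peg",len(P),l,np.degrees(np.arctan2(-l[0],l[1])),P.mean(0),P[:,1].min(),P[:,1].max())
    # rail
    k=ok&(C[...,2]>.285)&(C[...,2]<.305)&(abs(C[...,0]-.645)<.06)&(C[...,1]>-.14)&(C[...,1]<.11)
    P=C[k]; l=cv2.fitLine(P[:,:2].astype(np.float32),cv2.DIST_HUBER,0,.01,.01).ravel(); print("rail",len(P),l,np.degrees(np.arctan2(-l[0],l[1])),P[:,2].max(), np.percentile(P[:,2],90))
    # stop brightness
    k=ok&(C[...,2]>.28)&(abs(C[...,0]-.64)<.03)&(C[...,1]>.10)&(C[...,1]<.22)
    for y in np.arange(.10,.21,.004):
        kk=k&(abs(C[...,1]-y)<.002)
        if kk.any(): print(round(y,3),kk.sum(),C[kk][:,2].max().round(4),col[kk].sum(-1).mean().round())
    # card
    k=ok&(C[...,2]>.05)&(abs(C[...,0]-.43)<.03)&(abs(C[...,1]+.06)<.04)&(col.sum(-1)<90)
    P=C[k]; print("card",len(P),P.mean(0),P.min(0),P.max(0))
    k2=k&(C[...,2]>.09)
    if k2.sum()>5: print(cv2.minAreaRect(C[k2][:,:2].astype(np.float32)))
    # bar
    k=ok&(C[...,2]>.13)&(C[...,2]<.155)&(abs(C[...,0]-.52)<.03)&(abs(C[...,1]+.057)<.06)
    P=C[k]; l=cv2.fitLine(P[:,:2].astype(np.float32),cv2.DIST_HUBER,0,.01,.01).ravel(); print("bar",len(P),l,np.degrees(np.arctan2(-l[0],l[1])),P.min(0),P.max(0))
```

```text
top tabtop n 99 [ 0.465  -0.3347  0.2241] [ 0.4525 -0.3445  0.2151] [ 0.4767 -0.3281  0.2296]
((0.46481022238731384, -0.33597251772880554), (0.023848408833146095, 0.011068773455917835), 17.5932559967041)
peg 220 [ 0.3078 -0.9514  0.4686 -0.3424] -162.07178 [ 0.4686 -0.3424  0.1766] -0.3885624573018047 -0.3019582071088904
rail 1272 [ 0.049  -0.9988  0.646  -0.0145] -177.18867 0.29676868879164187 0.2937842717494966
0.1 12 0.2945 230.0
0.104 24 0.2966 228.0
0.108 19 0.2939 236.0
0.112 22 0.2951 236.0
0.116 21 0.2937 234.0
0.12 20 0.2954 232.0
0.124 18 0.2945 232.0
0.128 45 0.3007 254.0
0.132 38 0.3015 317.0
0.136 41 0.3014 315.0
0.14 33 0.3006 312.0
0.144 40 0.3011 310.0
0.148 41 0.3012 313.0
0.152 37 0.3009 303.0
0.156 38 0.3011 304.0
0.16 48 0.3028 155.0
0.164 46 0.3033 91.0
0.168 49 0.3038 91.0
0.172 40 0.3041 88.0
0.176 42 0.3037 88.0
0.18 44 0.3034 87.0
0.184 44 0.305 87.0
0.188 44 0.3042 89.0
0.192 30 0.303 127.0
0.196 16 0.2945 219.0
0.2 20 0.2947 239.0
0.204 20 0.2944 234.0
0.208 22 0.294 228.0
card 39 [ 0.4364 -0.0599  0.0976] [ 0.4338 -0.0771  0.0843] [ 0.4383 -0.0451  0.1024]
[... 843 characters left out ...]
995 452.0
0.14 31 0.3004 459.0
0.144 23 0.2995 452.0
0.148 26 0.2999 464.0
0.152 25 0.2987 413.0
0.156 33 0.3017 365.0
0.16 48 0.3021 179.0
0.164 29 0.3026 146.0
0.168 31 0.3016 130.0
0.172 30 0.3025 132.0
0.176 23 0.3036 138.0
0.18 25 0.3015 136.0
0.184 34 0.3019 142.0
0.188 25 0.3017 167.0
0.192 12 0.3014 175.0
0.196 1 0.2953 264.0
0.2 3 0.2937 274.0
0.204 11 0.2937 333.0
0.208 14 0.2954 319.0
card 201 [ 0.437  -0.0657  0.0771] [ 0.433  -0.0818  0.0503] [ 0.4398 -0.0478  0.1018]
((0.43613773584365845, -0.06486399471759796), (0.004803077317774296, 0.03290310502052307), 4.251850605010986)
bar 221 [ 0.0315 -0.9995  0.5203 -0.0551] -178.19745 [ 0.5141 -0.1154  0.1301] [ 0.5247 -0.0077  0.1458]
```

```bash
cat >> h.py <<'E'
from scipy.spatial.transform import Rotation as R
def tgt(yawdeg):  # tool down, tool y = (-sin,cos)
    a=np.radians(yawdeg); y=np.array([-np.sin(a),np.cos(a),0]);z=np.array([0,0,-1.]);x=np.cross(y,z)
    return R.from_matrix(np.stack([x,y,z],1))
def delta(o,pos,yawdeg):
    r=R.from_quat(o["ee_rot"]); p=np.asarray(pos)-o["tcp_pos"]
    return np.r_[r.inv().apply(p),(r.inv()*tgt(yawdeg)).as_rotvec()].round(4)
def st(o):
    r=R.from_quat(o["ee_rot"]).as_matrix()
    print("t",round(o["t"],2),"tcp",o["tcp_pos"].round(4),"yaw",np.degrees(np.arctan2(-r[0,1],r[1,1])).round(2),"z",r[:,2].round(4),"F",o["ft_force"].round(2),"M",o["torque"].round(2),"w",round(o["width"],3),"q",o["qpos"].round(2))
E
python3 - <<'E'
from h import *
from cell import telemetry
o=telemetry.get_obs(); st(o)
print(delta(o,[.4655,-.3365,.28],18))
E
```

```text
t 0.15 tcp [ 0.1635 -0.6028  0.2305] yaw 15.17 z [-6.0e-04  1.6e-03 -1.0e+00] F [ 0.07  0.39 -0.05] M [ 0.   -0.01 -0.01] w 1.0 q [-1.05  0.39  0.01 -0.   -1.19 -0.26]
[-3.612e-01  1.781e-01 -4.930e-02  1.700e-03 -1.000e-04 -4.950e-02]
```

{"name": "apply_moves", "arguments": {
  "series": [
    [[-0.05,0.025,-0.05,0,0,0],[-0.1,0.05,-0.05,0,0,-0.02],[-0.15,0.075,-0.05,0,0,-0.03],[-0.2,0.1,-0.05,0,0,-0.04],[-0.25,0.125,-0.05,0,0,-0.05]]
  ],
  "fingers": 1
}}

```text
t: 0.78
tcp_pos: [0.3732, -0.4156, 0.2812]
ee_rot: [-0.157, 0.988, 0.0, -0.0]
ft_force: [0.3, -0.4, 1.0]
width: 1.006
```

{"name": "apply_moves", "arguments": {
  "series": [
    [[-0.056,0.027,0,0,0,0],[-0.096,0.046,0,0,0,0],[-0.111,0.053,0,0,0,0],[-0.111,0.053,0,0,0,0],[-0.111,0.053,0,0,0,0]]
  ]
}}

```text
t: 1.4
tcp_pos: [0.4605, -0.3331, 0.2812]
ee_rot: [-0.156, 0.988, 0.0, -0.0]
ft_force: [0.2, 0.2, 0.1]
width: 1.0
```

```bash
cat >> h.py <<'E'
def snap(n,tag):
    from cell import telemetry, grab_frame
    o=telemetry.get_obs(); f=grab_frame(n)
    if n=="wrist":
        T=np.eye(4);T[:3,:3]=R.from_quat(o["ee_rot"]).as_matrix();T[:3,3]=o["tcp_pos"]
        f["T"]=T@f["T_tool_cam"]
    np.savez(f"pics/{tag}.npz",**f); cv2.imwrite(f"pics/{tag}.png",f["color"][:,:,::-1]); return o,f
E
python3 - <<'E'
from h import *
o,f=snap("wrist","w1"); st(o)
C=cloud(f); k=(f["depth"]>0)&(C[...,2]>.215)&(C[...,2]<.232)&(abs(C[...,0]-.465)<.03)&(abs(C[...,1]+.337)<.03)
P=C[k];print(k.sum(),P.mean(0),cv2.minAreaRect(P[:,:2].astype(np.float32)))
v,u=np.nonzero(k);print(u.mean(),v.mean(),u.min(),u.max(),v.min(),v.max())
E
```

```text
t 1.4 tcp [ 0.4605 -0.3331  0.2812] yaw 17.97 z [-5.e-04  1.e-04 -1.e+00] F [0.2  0.17 0.06] M [0.   0.01 0.01] w 1.0 q [-0.34  0.26 -0.05  0.   -1.26 -0.92]
636 [ 0.46342378 -0.33779223  0.22452658] ((0.4647732675075531, -0.3374202847480774), (0.023961102589964867, 0.009545950219035149), 18.29033088684082)
313.4811320754717 267.3443396226415 306 321 247 287
```

View pics/w1.png

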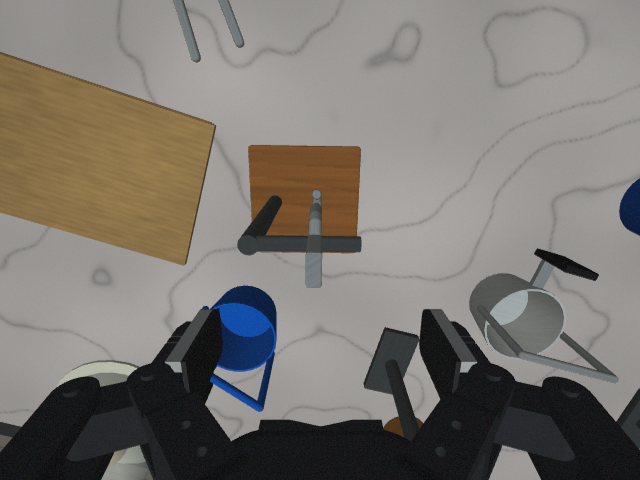

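Wrist view: the tab's top is at (314,267), centre (0.4648,-0.3374), yaw 18.3°, and the lower curl shows near (317,195). Descending to grasp.

{"name": "apply_moves", "arguments": {
  "series": [
    [[-0.003,-0.005,0.03,0,0,0],[-0.003,-0.005,0.06,0,0,0],[-0.003,-0.005,0.08,0,0,0],[-0.003,-0.005,0.088,0,0,0],[-0.003,-0.005,0.088,0,0,0]]
  ]
}}

```text
t: 2.08
tcp_pos: [0.4652, -0.3368, 0.1934]
ee_rot: [-0.156, 0.988, -0.0, -0.0]
ft_force: [-0.5, -0.8, 0.5]
width: 0.999
```

{"name": "apply_moves", "arguments": {
  "series": [
    [[0,0,0,0,0,0],[0,0,0,0,0,0],[0,0,0,0,0,0],[0,0,0,0,0,0],[0,0,0,0,0,0]]
  ],
  "fingers": -1,
  "squeeze": 40
}}

```text
t: 2.7
tcp_pos: [0.4658, -0.3362, 0.1936]
ee_rot: [-0.157, 0.988, -0.0, 0.0]
ft_force: [-0.9, 0.6, 1.1]
width: 0.111
```

Run:
```python
from h import *
o,f=snap("wrist","w2"); st(o)
```

```text
t 2.7 tcp [ 0.4658 -0.3362  0.1936] yaw 18.05 z [ 3.e-04 -3.e-04 -1.e+00] F [-0.89  0.63  1.08] M [0.01 0.03 0.02] w 0.111 q [-0.34  0.33 -0.18  0.   -1.07 -0.91]
```

View pics/w2.png

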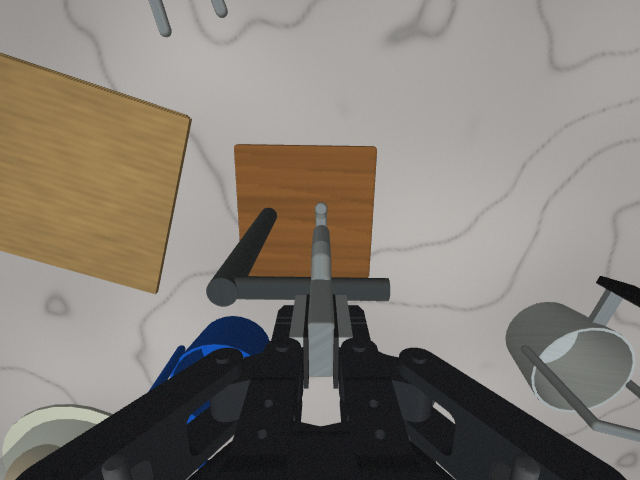

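Grip is good (width 0.111 ≈ 9.4 mm, tab seen between the pads at (320,340)). Lift 33 mm, then move to the hook's -x side (tool +x).

{"name": "apply_moves", "arguments": {
  "series": [
    [[0,0,-0.015,0,0,0],[0,0,-0.033,0,0,0],[0,0,-0.033,0,0,0],[0.015,0,-0.033,0,0,0],[0.035,0,-0.033,0,0,0]]
  ]
}}

```text
t: 3.38
tcp_pos: [0.4308, -0.3469, 0.2253]
ee_rot: [-0.157, 0.988, 0.001, -0.001]
ft_force: [-0.4, -0.6, -2.1]
width: 0.107
```

{"name": "apply_moves", "arguments": {
  "series": [
    [[0.03,0,0,0,0,0],[0.05,0,0,0,0,0],[0.05,0,-0.05,0,0,0],[0.05,0,-0.11,0,0,0],[0.05,0,-0.16,0,0,0.05]]
  ]
}}

```text
t: 4.0
tcp_pos: [0.3839, -0.3629, 0.3887]
ee_rot: [-0.131, 0.991, -0.001, 0.001]
ft_force: [0.4, 0.2, -1.7]
width: 0.108
```

Run:
```python
from h import *
o,f=snap("wrist","w3"); st(o)
# hook target: over rail, y=0.085
y=.085; x=.6473-.0515*(y+.013)
print(x, delta(o,[x,y,.40],3.0))
```

```text
t 4.0 tcp [ 0.3839 -0.3629  0.3887] yaw 15.05 z [ 0.0014 -0.0011 -1.    ] F [ 0.44  0.16 -1.69] M [-0.06 -0.14  0.02] w 0.108 q [-0.45  0.15  0.07  0.   -1.49 -0.86]
0.642253 [-0.3659  0.3654 -0.0114 -0.0013  0.0012  0.2104]
```

View pics/w3.png

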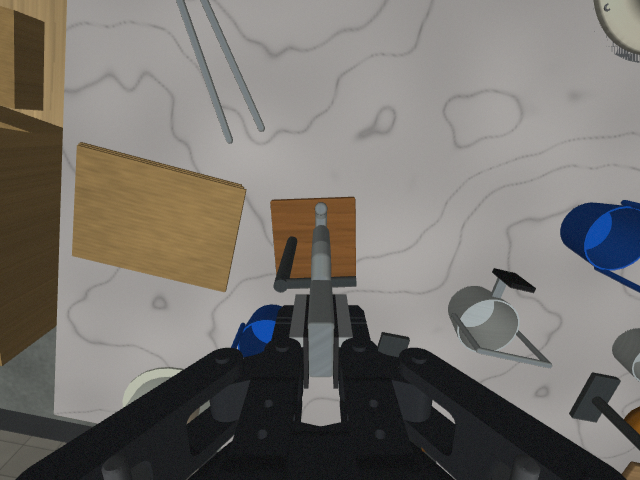

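The hook is in hand: tab at (320,330), peg empty. Moving to the robot's side of the rail.

{"name": "apply_moves", "arguments": {
  "series": [
    [[-0.02,0.03,0,0,0,0.02],[-0.055,0.08,0.01,0,0,0.05],[-0.09,0.13,0.02,0,0,0.1],[-0.125,0.18,0.03,0,0,0.15],[-0.16,0.23,0.04,0,0,0.21]]
  ]
}}

```text
t: 4.68
tcp_pos: [0.4787, -0.0973, 0.3458]
ee_rot: [-0.026, 1.0, 0.0, 0.0]
ft_force: [1.4, -0.7, -2.7]
width: 0.112
```

Run:
```python
from h import *
from cell import telemetry
o=telemetry.get_obs(); st(o)
print(delta(o,[.545,.095,.345],3.0))
```

```text
t 4.67 tcp [ 0.4787 -0.0973  0.3458] yaw 3.01 z [ 4.e-04  0.e+00 -1.e+00] F [ 1.45 -0.75 -2.68] M [-0.01 -0.13 -0.  ] w 0.112 q [ 0.13  0.08 -0.11  0.   -1.38 -1.65]
[-7.630e-02  1.886e-01  8.000e-04  0.000e+00  4.000e-04  1.000e-04]
```

{"name": "apply_moves", "arguments": {
  "series": [
    [[-0.02,0.05,0,0,0,0],[-0.04,0.1,0,0,0,0],[-0.06,0.15,0,0,0,0],[-0.074,0.185,0.0,0,0,0],[-0.076,0.189,0.0,0,0,0]]
  ]
}}

```text
t: 5.3
tcp_pos: [0.5447, 0.0957, 0.345]
ee_rot: [-0.029, 1.0, -0.0, -0.001]
ft_force: [-0.4, -1.1, -1.3]
width: 0.11
```

Run:
```python
from h import *
np.set_printoptions(precision=4,suppress=True)
o,f=snap("scene","s4"); st(o); crop(f,300,100,460,260,4,"s4c")
o,t=snap("top","t4"); crop(t,200,150,340,290,4,"t4c")
for f in (f,t):
    C=cloud(f); k=(f["depth"]>0)&(C[...,2]>.36)&(C[...,2]<.385)&(abs(C[...,0]-.545)<.02)&(abs(C[...,1]-.095)<.02)
    print(k.sum(),C[k].mean(0),C[k].max(0))
o=dict(o); print(delta(o,[.6417,.095,.3395],3.0))
```

```text
t 5.3 tcp [0.5447 0.0957 0.345 ] yaw 3.29 z [-0.0018 -0.0004 -1.    ] F [-0.44 -1.14 -1.3 ] M [-0.05 -0.02 -0.03] w 0.11 q [ 0.47  0.2   0.03 -0.   -1.4  -1.98]
188 [0.5513 0.0887 0.3718] [0.5565 0.1141 0.385 ]<stdin>:7: RuntimeWarning: Mean of empty slice.
  ret = um.true_divide(
Traceback (most recent call last):
ValueError: zero-size array to reduction operation maximum which has no identity
```

View pics/s4c.png

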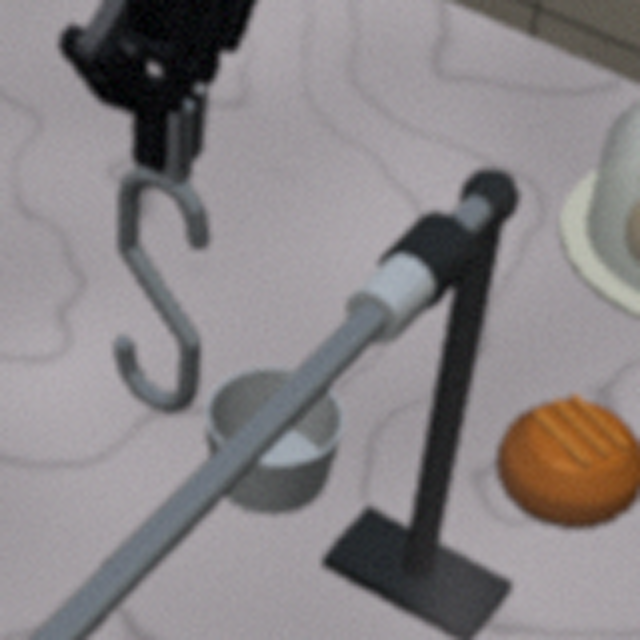

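View pics/t4c.png

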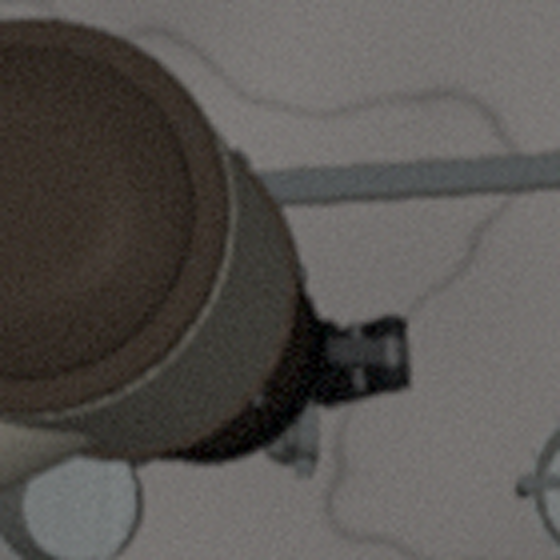

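The scene view shows the hook upright with its upper free end (200,240 in the crop) toward the rail. Insert over the rail at 31 mm lift.

{"name": "apply_moves", "arguments": {
  "series": [
    [[-0.03,-0.002,0.005,0,0,0],[-0.055,-0.003,0.005,0,0,0],[-0.075,-0.004,0.005,0,0,0],[-0.09,-0.005,0.005,0,0,0],[-0.0966,-0.005,0.005,0,0,0]]
  ]
}}

```text
t: 6.02
tcp_pos: [0.6415, 0.0928, 0.3409]
ee_rot: [-0.026, 1.0, -0.0, -0.0]
ft_force: [0.2, 0.6, -2.0]
width: 0.11
```

Run:
```python
from h import *
o,f=snap("scene","s5"); st(o); crop(f,320,100,460,240,5,"s5c")
C=cloud(f);ok=f["depth"]>0
k=ok&(abs(C[...,1]-.095)<.012)&(C[...,0]>.6)&(C[...,0]<.7)&(C[...,2]>.28)&(C[...,2]<.36)
P=C[k]
for z in np.arange(.28,.36,.004):
    q=P[abs(P[:,2]-z)<.002]
    if len(q):print(z.round(3),len(q),q[:,0].min().round(3),q[:,0].max().round(3),q[:,1].mean().round(3))
```

```text
t 6.03 tcp [0.6415 0.0928 0.3409] yaw 3.02 z [-8.e-04 -3.e-04 -1.e+00] F [ 0.17  0.64 -2.01] M [ 0.02  0.04 -0.  ] w 0.11 q [ 0.39  0.38  0.27  0.   -1.46 -1.91]
0.28 9 0.62 0.628 0.089
0.284 20 0.618 0.649 0.092
0.288 35 0.618 0.649 0.094
0.292 61 0.618 0.648 0.094
0.296 12 0.616 0.644 0.087
0.3 9 0.619 0.626 0.088
0.304 15 0.62 0.663 0.088
0.308 20 0.62 0.664 0.089
0.312 19 0.618 0.663 0.089
0.316 23 0.617 0.664 0.088
0.32 21 0.619 0.662 0.089
0.324 34 0.62 0.661 0.089
0.328 33 0.627 0.656 0.089
0.332 26 0.626 0.654 0.088
0.336 9 0.639 0.652 0.092
0.34 7 0.649 0.651 0.091
0.344 8 0.648 0.652 0.093
0.348 10 0.65 0.652 0.092
0.352 10 0.65 0.652 0.095
0.356 10 0.65 0.653 0.093
```

View pics/s5c.png

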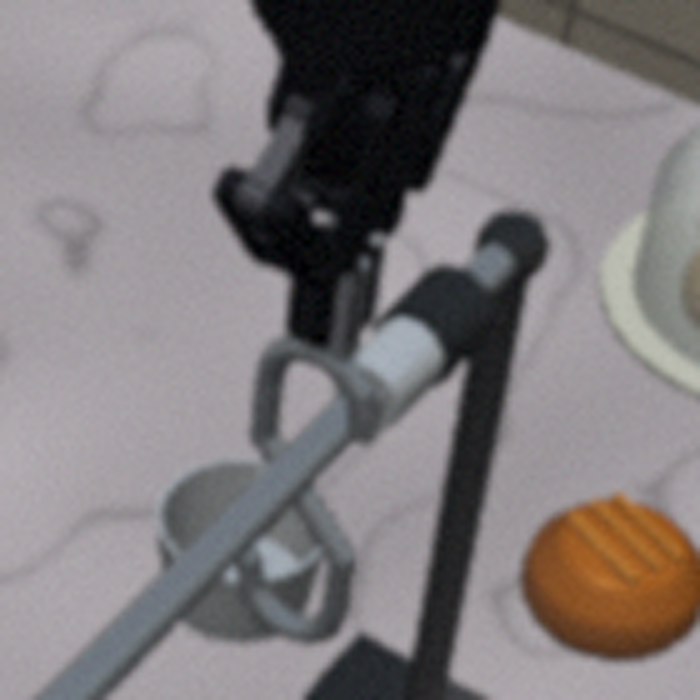

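The rail sits inside the upper curl (curl x 0.618–0.663, rail axis ≈0.641). Lowering.

{"name": "apply_moves", "arguments": {
  "series": [
    [[0,0,0.01,0,0,0],[0,0,0.02,0,0,0],[0,0,0.026,0,0,0],[0,0,0.029,0,0,0],[0,0,0.029,0,0,0]]
  ]
}}

```text
t: 6.7
tcp_pos: [0.6413, 0.0946, 0.3122]
ee_rot: [-0.028, 1.0, -0.0, -0.0]
ft_force: [0.2, -0.9, -1.6]
width: 0.109
```

{"name": "apply_moves", "arguments": {
  "series": [
    [[0,0,0.0005,0,0,0],[0,0,0.001,0,0,0],[0,0,0.001,0,0,0]]
  ]
}}

```text
t: 7.08
tcp_pos: [0.6414, 0.0946, 0.3114]
ee_rot: [-0.027, 1.0, 0.0, 0.0]
ft_force: [-0.4, -0.0, -0.8]
width: 0.111
```

{"name": "apply_moves", "arguments": {
  "series": [
    [[0,0,0.0005,0,0,0],[0,0,0.001,0,0,0],[0,0,0.001,0,0,0]]
  ]
}}

```text
t: 7.45
tcp_pos: [0.6413, 0.0945, 0.3102]
ee_rot: [-0.027, 1.0, -0.0, -0.0]
ft_force: [0.4, -0.2, -1.7]
width: 0.113
```

{"name": "apply_moves", "arguments": {
  "series": [
    [[0,0,0.0005,0,0,0],[0,0,0.001,0,0,0],[0,0,0.001,0,0,0]]
  ]
}}

```text
t: 7.82
tcp_pos: [0.6414, 0.0945, 0.3093]
ee_rot: [-0.027, 1.0, -0.0, 0.0]
ft_force: [0.4, 0.1, -1.6]
width: 0.11
```

{"name": "apply_moves", "arguments": {
  "series": [
    [[0,0,0.0002,0,0,0],[0,0,0.0005,0,0,0],[0,0,0.0005,0,0,0]]
  ]
}}

```text
t: 8.2
tcp_pos: [0.6414, 0.0945, 0.3091]
ee_rot: [-0.027, 1.0, 0.0, 0.0]
ft_force: [-0.3, -0.4, -0.1]
width: 0.111
```

{"name": "apply_moves", "arguments": {
  "series": [
    [[0,0,0.0003,0,0,0],[0,0,0.0005,0,0,0],[0,0,0.0005,0,0,0]]
  ]
}}

```text
t: 8.57
tcp_pos: [0.6414, 0.0945, 0.3089]
ee_rot: [-0.027, 1.0, 0.0, 0.0]
ft_force: [-0.8, 0.7, 1.8]
width: 0.109
```

Run:
```python
from h import *
o,f=snap("wrist","w6"); st(o)
from cell import telemetry
```

```text
t 8.57 tcp [0.6414 0.0945 0.3089] yaw 3.14 z [ 8.e-04  1.e-04 -1.e+00] F [-0.83  0.72  1.81] M [0.09 0.35 0.02] w 0.109 q [ 0.4   0.39  0.2   0.   -1.39 -1.91]
```

View pics/w6.png

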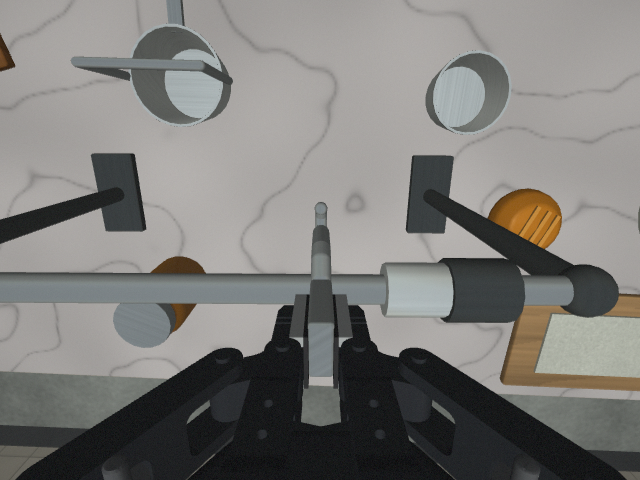

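The hook (320,250) rests on the rail with about 3.5 N, and the sleeve's end is at x=382 px, a gap of about 27 mm. Slide 20 mm, then feel.

{"name": "apply_moves", "arguments": {
  "series": [
    [[0,0.004,0,0,0,0],[0,0.009,0,0,0,0],[0,0.014,0,0,0,0],[0,0.018,0,0,0,0],[0,0.02,0,0,0,0]]
  ]
}}

```text
t: 9.25
tcp_pos: [0.6406, 0.1146, 0.3088]
ee_rot: [-0.027, 1.0, -0.0, 0.001]
ft_force: [2.1, -2.4, 3.4]
width: 0.11
```

{"name": "apply_moves", "arguments": {
  "series": [
    [[0,0.001,0,0,0,0],[0,0.002,0,0,0,0],[0,0.003,0,0,0,0],[0,0.003,0,0,0,0]]
  ]
}}

```text
t: 9.75
tcp_pos: [0.6403, 0.1176, 0.3087]
ee_rot: [-0.027, 1.0, 0.0, 0.0]
ft_force: [2.0, -2.7, 5.1]
width: 0.106
```

{"name": "apply_moves", "arguments": {
  "series": [
    [[0,0,-0.0005,0,0,0],[0,0.0005,-0.0006,0,0,0],[0,0.001,-0.0006,0,0,0],[0,0.001,-0.0006,0,0,0]]
  ]
}}

```text
t: 10.25
tcp_pos: [0.64, 0.1186, 0.3089]
ee_rot: [-0.027, 1.0, 0.0, -0.0]
ft_force: [2.0, -3.4, 3.5]
width: 0.106
```

{"name": "apply_moves", "arguments": {
  "series": [
    [[0,0.0005,0,0,0,0],[0,0.001,0,0,0,0],[0,0.001,0,0,0,0]]
  ]
}}

```text
t: 10.62
tcp_pos: [0.6399, 0.1196, 0.3089]
ee_rot: [-0.027, 1.0, 0.0, -0.0]
ft_force: [2.2, -2.8, 4.1]
width: 0.109
```

{"name": "apply_moves", "arguments": {
  "series": [
    [[0,0,-0.0005,0,0,0],[0,0.0005,-0.0005,0,0,0],[0,0.001,-0.0005,0,0,0],[0,0.001,-0.0005,0,0,0]]
  ]
}}

```text
t: 11.12
tcp_pos: [0.6397, 0.1207, 0.309]
ee_rot: [-0.027, 1.0, 0.0, -0.0]
ft_force: [1.5, -1.9, 1.5]
width: 0.109
```

{"name": "apply_moves", "arguments": {
  "series": [
    [[0,0.0005,0,0,0,0],[0,0.001,0,0,0,0],[0,0.001,0,0,0,0]]
  ]
}}

```text
t: 11.5
tcp_pos: [0.6396, 0.1217, 0.3091]
ee_rot: [-0.027, 1.0, 0.0, -0.0]
ft_force: [1.8, -1.3, 1.8]
width: 0.107
```

{"name": "apply_moves", "arguments": {
  "series": [
    [[0,0.0005,0,0,0,0],[0,0.001,0,0,0,0],[0,0.001,0,0,0,0]]
  ]
}}

```text
t: 11.88
tcp_pos: [0.6397, 0.1225, 0.3091]
ee_rot: [-0.027, 1.0, -0.0, -0.0]
ft_force: [1.7, -0.5, 0.2]
width: 0.11
```

Run:
```python
from h import *
o,f=snap("wrist","w7"); st(o); crop(f,240,180,440,330,4,"w7c")
```

```text
t 11.88 tcp [0.6397 0.1225 0.3091] yaw 3.14 z [-8.e-04 -1.e-04 -1.e+00] F [ 1.69 -0.51  0.19] M [-0.59 -0.21  0.03] w 0.11 q [ 0.44  0.39  0.21 -0.   -1.39 -1.95]
```

View pics/w7c.png

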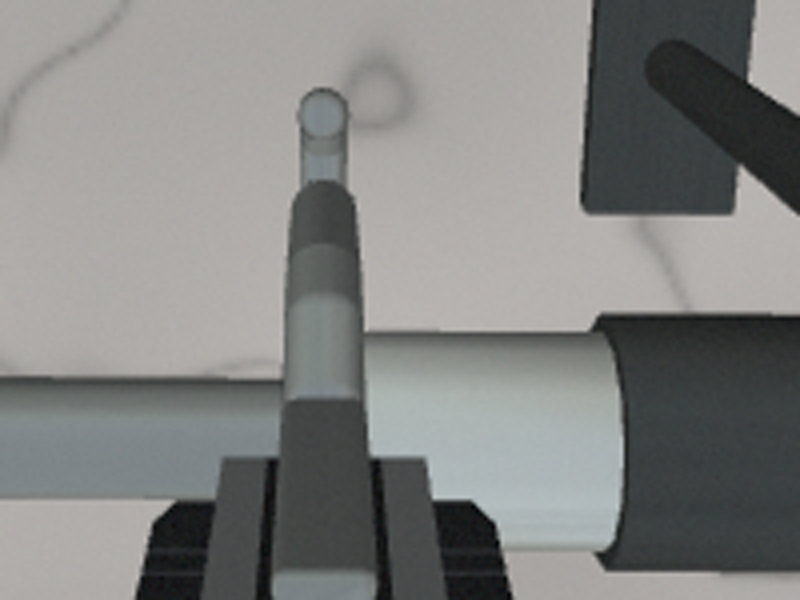

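The hook (crop 325,350) is at the sleeve's end (crop 365). Creeping.

{"name": "apply_moves", "arguments": {
  "series": [
    [[0,0.0003,0.0001,0,0,0],[0,0.0006,0.0002,0,0,0],[0,0.0006,0.0002,0,0,0]]
  ]
}}

```text
t: 12.3
tcp_pos: [0.6396, 0.1226, 0.3091]
ee_rot: [-0.027, 1.0, -0.0, -0.0]
ft_force: [-0.0, -3.9, -0.0]
width: 0.11
```

Run:
```python
from h import *
from cell import telemetry
st(telemetry.get_obs())
```

```text
t 12.3 tcp [0.6396 0.1226 0.3091] yaw 3.12 z [-7.e-04 -8.e-04 -1.e+00] F [-0.01 -3.93 -0.01] M [-1.26 -0.1   0.01] w 0.11 q [ 0.44  0.39  0.21  0.   -1.39 -1.95]
```

{"name": "apply_moves", "arguments": {
  "series": [
    [[0,0.0002,0.0002,0,0,0],[0,0.0003,0.0003,0,0,0],[0,0.0003,0.0003,0,0,0]]
  ]
}}

```text
t: 12.68
tcp_pos: [0.6397, 0.1227, 0.3091]
ee_rot: [-0.027, 1.0, -0.001, -0.0]
ft_force: [1.3, -5.1, 0.7]
width: 0.11
```

{"name": "apply_moves", "arguments": {
  "series": [
    [[0,0,0,0,0,0],[0,0,0,0,0,0],[0,-0.0002,0,0,0,0],[0,-0.0004,0,0,0,0],[0,-0.0004,0,0,0,0]]
  ]
}}

```text
t: 13.3
tcp_pos: [0.6397, 0.1226, 0.3091]
ee_rot: [-0.027, 1.0, -0.0, -0.0]
ft_force: [0.3, -5.3, 1.8]
width: 0.109
```

{"name": "apply_moves", "arguments": {
  "series": [
    [[0,0,0,0,0,0],[0,0,0,0,0,0],[0,0,0,0,0,0],[0,0,0,0,0,0]]
  ],
  "fingers": -0.3
}}

```text
t: 13.8
tcp_pos: [0.6398, 0.1234, 0.3088]
ee_rot: [-0.028, 1.0, 0.0, -0.0]
ft_force: [0.7, 0.3, -0.3]
width: 0.352
```

Run:
```python
from h import *
o,f=snap("wrist","w8"); st(o); crop(f,240,180,440,330,4,"w8c")
o,f=snap("scene","s8"); crop(f,320,100,460,240,5,"s8c")
```

```text
t 13.8 tcp [0.6398 0.1234 0.3088] yaw 3.16 z [-1.e-04  4.e-04 -1.e+00] F [ 0.72  0.34 -0.34] M [-0.03  0.02 -0.05] w 0.352 q [ 0.44  0.39  0.21 -0.   -1.39 -1.95]
```

View pics/w8c.png

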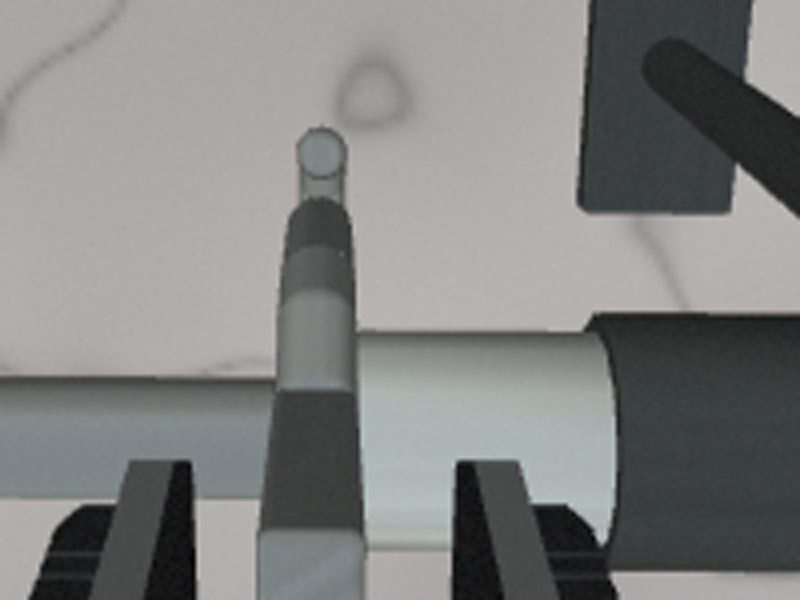

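View pics/s8c.png

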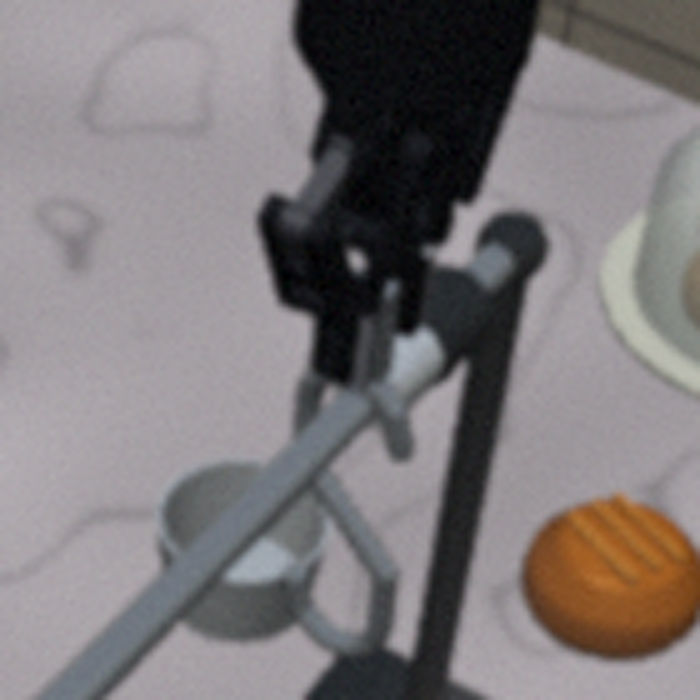

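The hook hangs freely against the sleeve (crop w8c: hook edge at 355 touches sleeve edge). Back off upward, then turn to the pail's card.

{"name": "apply_moves", "arguments": {
  "series": [
    [[0,0,-0.02,0,0,0],[0,0,-0.06,0,0,0],[0,0,-0.09,0,0,0],[0.04,0,-0.1,0,0,0],[0.09,0,-0.1,0,0,0]]
  ]
}}

```text
t: 14.52
tcp_pos: [0.5499, 0.1183, 0.4091]
ee_rot: [-0.027, 1.0, 0.0, 0.001]
ft_force: [0.2, 0.2, 0.7]
width: 0.351
```

{"name": "apply_moves", "arguments": {
  "series": [
    [[0.03,-0.03,0.02,0,0,-0.18],[0.06,-0.06,0.05,0,0,-0.36],[0.09,-0.1,0.08,0,0,-0.54],[0.11,-0.14,0.11,0,0,-0.72],[0.11,-0.17,0.14,0,0,-0.9]]
  ]
}}

```text
t: 15.15
tcp_pos: [0.4481, -0.059, 0.269]
ee_rot: [-0.462, 0.887, -0.0, 0.001]
ft_force: [1.5, -0.3, -0.6]
width: 0.348
```

Run:
```python
from h import *
from cell import telemetry
o=telemetry.get_obs(); st(o)
print(delta(o,[.4363,-.063,.20],91.8))
o,f=snap("scene","s9"); crop(f,320,100,460,240,5,"s9c")
```

```text
t 15.15 tcp [ 0.4481 -0.059   0.269 ] yaw 55.04 z [ 2.4e-03  7.0e-04 -1.0e+00] F [ 1.47 -0.3  -0.58] M [-0.04 -0.09 -0.02] w 0.348 q [ 0.23  0.05 -0.33 -0.   -1.18 -0.84]
[ 0.0102  0.0075  0.0689 -0.0021  0.0013 -0.6415]
```

View pics/s9c.png

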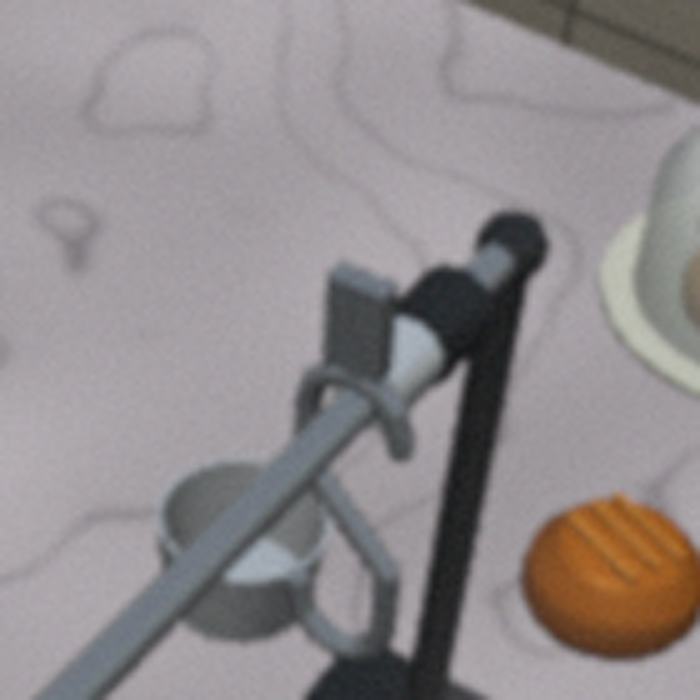

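The hook hangs freely at the sleeve (crop: crown at 360,385). Finish the turn above the card.

{"name": "apply_moves", "arguments": {
  "series": [
    [[0.0,0.0,0.01,0,0,-0.17],[0.005,0.004,0.03,0,0,-0.34],[0.01,0.0075,0.05,0,0,-0.51],[0.01,0.0075,0.069,0,0,-0.641],[0.01,0.0075,0.069,0,0,-0.641]]
  ]
}}

```text
t: 15.82
tcp_pos: [0.4368, -0.0616, 0.1991]
ee_rot: [0.715, -0.699, -0.001, 0.001]
ft_force: [-0.7, -0.4, 0.3]
width: 0.346
```

Run:
```python
from h import *
np.set_printoptions(precision=4,suppress=True)
o,f=snap("wrist","w10"); st(o)
C=cloud(f);ok=f["depth"]>0;col=f["color"].astype(int).sum(-1)
k=ok&(C[...,2]>.085)&(C[...,2]<.105)&(abs(C[...,0]-.437)<.02)&(abs(C[...,1]+.063)<.035)&(col<110)
P=C[k];print(k.sum(),P.mean(0),P.min(0),P.max(0),cv2.minAreaRect(P[:,:2].astype(np.float32)))
k=ok&(C[...,2]>.13)&(C[...,2]<.155)&(abs(C[...,0]-.52)<.03)&(abs(C[...,1]+.06)<.07)
P=C[k];print(k.sum(),P.mean(0),P.min(0),P.max(0),cv2.fitLine(P[:,:2].astype(np.float32),cv2.DIST_HUBER,0,.01,.01).ravel())
```

```text
t 15.82 tcp [ 0.4368 -0.0616  0.1991] yaw 91.31 z [-0.0026 -0.0004 -1.    ] F [-0.7  -0.39  0.31] M [-0.01  0.02  0.02] w 0.346 q [ 0.23  0.1  -0.47 -0.   -1.01 -0.21]
505 [ 0.435  -0.0656  0.0974] [ 0.4309 -0.0811  0.0856] [ 0.4392 -0.0462  0.0996] ((0.43503499031066895, -0.06367816030979156), (0.007399446330964565, 0.03486591577529907), 1.8520866632461548)
2320 [ 0.5188 -0.0659  0.1416] [ 0.5139 -0.1145  0.13  ] [ 0.525  -0.0072  0.1447] [ 0.0271 -0.9996  0.5187 -0.0714]
```

View pics/w10.png

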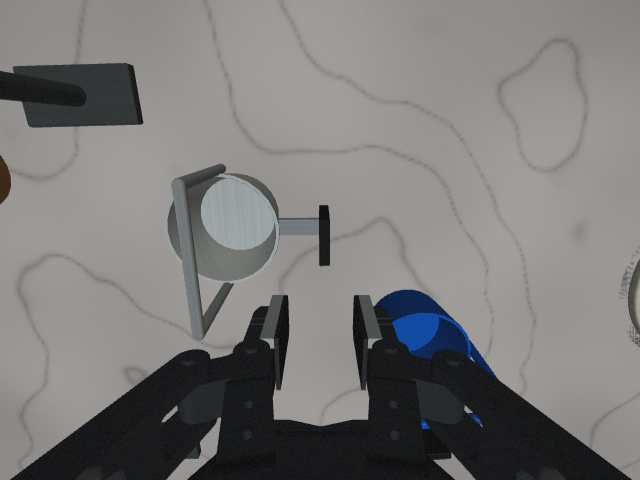

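Card's top edge at (324,235): centre (0.435,-0.0637), yaw 1.8°. Descend and grip.

{"name": "apply_moves", "arguments": {
  "series": [
    [[0.002,0.0015,0.04,0,0,-0.008],[0.002,0.0015,0.08,0,0,-0.008],[0.002,0.0015,0.115,0,0,-0.008],[0.002,0.0015,0.132,0,0,-0.008],[0.002,0.0015,0.1395,0,0,-0.008]]
  ]
}}

```text
t: 16.5
tcp_pos: [0.4369, -0.0634, 0.0604]
ee_rot: [0.718, -0.696, 0.0, -0.0]
ft_force: [-0.7, 0.6, 0.6]
width: 0.349
```

{"name": "apply_moves", "arguments": {
  "series": [
    [[0,0,0,0,0,0],[0,0,0,0,0,0],[0,0,0,0,0,0],[0,0,0,0,0,0],[0,0,0,0,0,0]]
  ],
  "fingers": -1,
  "squeeze": 90
}}

```text
t: 17.12
tcp_pos: [0.4364, -0.0635, 0.0611]
ee_rot: [0.719, -0.695, 0.0, -0.0]
ft_force: [-2.1, 0.1, 4.7]
width: 0.083
```

{"name": "apply_moves", "arguments": {
  "series": [
    [[0,0,-0.005,0,0,0],[0,0,-0.012,0,0,0],[0,0,-0.02,0,0,0],[0,0,-0.02,0,0,0],[0,0,-0.02,0,0,0]]
  ]
}}

```text
t: 17.75
tcp_pos: [0.4359, -0.0636, 0.0804]
ee_rot: [0.719, -0.695, -0.0, 0.0]
ft_force: [0.8, -0.4, -3.5]
width: 0.083
```

Run:
```python
from h import *
np.set_printoptions(precision=4,suppress=True)
o,f=snap("wrist","w11"); st(o)
C=cloud(f);ok=f["depth"]>0
k=ok&(C[...,2]>.14)&(C[...,2]<.19)&(abs(C[...,0]-.52)<.03)&(abs(C[...,1]+.06)<.07)
P=C[k];print(k.sum(),P.mean(0),P.min(0),P.max(0),cv2.fitLine(P.astype(np.float32),cv2.DIST_HUBER,0,.01,.01).ravel())
```

```text
t 17.75 tcp [ 0.4359 -0.0636  0.0804] yaw 91.88 z [-0.0002  0.0001 -1.    ] F [ 0.79 -0.41 -3.5 ] M [-0.    0.19 -0.01] w 0.083 q [ 0.23  0.26 -0.63 -0.   -0.68 -0.19]
1819 [ 0.4951 -0.0749  0.1639] [ 0.49   -0.1117  0.14  ] [ 0.5202 -0.0555  0.172 ] [ 0.2608 -0.0863  0.9615  0.493  -0.0748  0.1634]
```

View pics/w11.png

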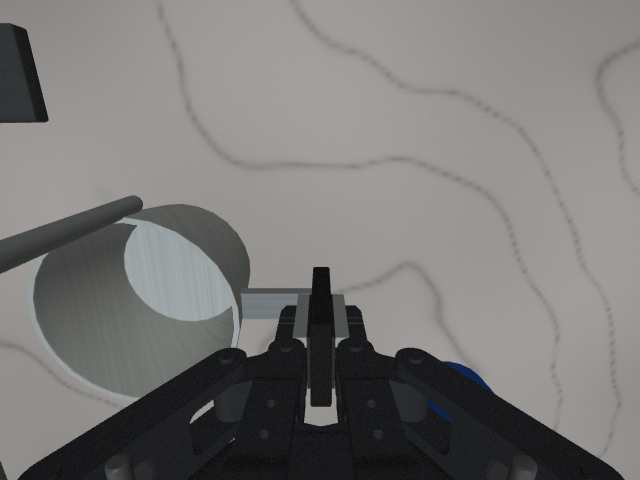

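Pail is lifted: the card is between the pads at (321,330), about 3.5 N. Moving to just in front of the hook.

Run:
```python
from h import *
from cell import telemetry
o=telemetry.get_obs(); st(o)
print(delta(o,[.485,.118,.15],93))
t=ld("s9");C=cloud(t);ok=t["depth"]>0
k=ok&(abs(C[...,1]-.12)<.012)&(C[...,0]>.58)&(C[...,0]<.70)&(C[...,2]>.14)&(C[...,2]<.35)
P=C[k]
for z in np.arange(.148,.35,.006):
    q=P[abs(P[:,2]-z)<.003]
    if len(q):print(z.round(3),len(q),q[:,0].min().round(3),q[:,0].max().round(3),q[:,1].mean().round(4),q[:,1].min().round(3),q[:,1].max().round(3))
```

```text
t 17.8 tcp [ 0.4358 -0.0636  0.0803] yaw 91.88 z [-5.e-04 -0.e+00 -1.e+00] F [-0.49  0.3  -2.96] M [-0.01  0.18  0.01] w 0.083 q [ 0.23  0.26 -0.63 -0.   -0.68 -0.19]
[-0.1799 -0.0551 -0.0698  0.0005  0.     -0.0195]
0.154 1 0.646 0.646 0.1186 0.119 0.119
0.16 15 0.635 0.659 0.1177 0.116 0.119
0.166 45 0.626 0.663 0.1189 0.115 0.125
0.172 27 0.627 0.666 0.1183 0.115 0.124
0.178 29 0.623 0.668 0.1181 0.113 0.122
0.184 25 0.622 0.67 0.1193 0.115 0.124
0.19 20 0.621 0.667 0.1196 0.116 0.123
0.196 9 0.66 0.668 0.1185 0.116 0.121
0.202 15 0.658 0.667 0.1194 0.117 0.124
0.208 12 0.658 0.667 0.1203 0.118 0.124
0.214 21 0.654 0.667 0.12 0.118 0.124
0.22 24 0.647 0.663 0.1197 0.116 0.125
0.226 28 0.638 0.655 0.1192 0.116 0.125
0.232 21 0.633 0.649 0.1192 0.116 0.123
0.238 23 0.628 0.643 0.1188 0.116 0.123
0.244 16 0.629 0.635 0.1191 0.115 0.123
0.262 1 0.619 0.619 0.1166 0.117 0.117
0.268 5 0.62 0.622 0.1156 0.114 0.117
0.274 27 0.617 0.663 0.1194 0.115 0.129
0.28 36 0.617 0.663 0.1187 0.113 0.126
0.286 42 0.616 0.662 0.1175 0.109 0.131
0.292 76 0.619 0.66 0.1174 0.108 0.132
0.298 54 0.622 0.655 0.1188 0.114 0.131
0.304 30 0.625 0.65 0.1173 0.114 0.123
0.31 37 0.625 0.65 0.117 0.114 0.123
0.316 37 0.624 0.649 0.1176 0.114 0.126
0.322 42 0.625 0.648 0.1172 0.115 0.125
0.328 36 0.624 0.648 0.117 0.115 0.126
0.334 43 0.623 0.647 0.1172 0.114 0.123
0.34 66 0.624 0.646 0.1198 0.114 0.127
0.346 1 0.641 0.641 0.1147 0.115 0.115
```

{"name": "apply_moves", "arguments": {
  "series": [
    [[-0.02,-0.006,-0.03,0,0,0],[-0.06,-0.018,-0.06,0,0,0],[-0.11,-0.033,-0.07,0,0,-0.01],[-0.15,-0.046,-0.07,0,0,-0.02],[-0.18,-0.055,-0.07,0,0,-0.02]]
  ]
}}

```text
t: 18.42
tcp_pos: [0.4852, 0.1199, 0.1502]
ee_rot: [0.726, -0.688, -0.0, 0.0]
ft_force: [0.8, 1.0, -2.4]
width: 0.082
```

{"name": "apply_moves", "arguments": {
  "series": [
    [[0,0,0.005,0,0,0],[0,0,0.012,0,0,0],[0,0,0.02,0,0,0],[0,0,0.025,0,0,0],[0,0,0.025,0,0,0]]
  ]
}}

```text
t: 19.05
tcp_pos: [0.4848, 0.1175, 0.1249]
ee_rot: [0.725, -0.688, -0.0, 0.001]
ft_force: [-0.4, -0.2, -1.9]
width: 0.077
```

Run:
```python
from h import *
o,f=snap("scene","s12"); st(o); crop(f,280,110,440,270,4,"s12c")
C=cloud(f);ok=f["depth"]>0
k=ok&(C[...,1]>.05)&(C[...,1]<.19)&(C[...,0]>.54)&(C[...,0]<.61)&(C[...,2]>.19)&(C[...,2]<.22)
P=C[k]; print(len(P),P.min(0),P.max(0),P.mean(0),cv2.fitLine(P.astype(np.float32),cv2.DIST_HUBER,0,.01,.01).ravel())
o,f=snap("wrist","w12")
C=cloud(f);ok=f["depth"]>0
k=ok&(C[...,1]>.04)&(C[...,1]<.20)&(C[...,0]>.55)&(C[...,0]<.60)&(C[...,2]>.185)&(C[...,2]<.22)
P=C[k]; print(len(P),P.min(0),P.max(0),P.mean(0))
o,f=snap("top","t12");crop(f,200,150,340,290,4,"t12c")
```

```text
t 19.05 tcp [0.4848 0.1175 0.1249] yaw 92.99 z [-1.1e-03 -7.0e-04 -1.0e+00] F [-0.38 -0.21 -1.92] M [-0.02  0.22 -0.05] w 0.077 q [ 0.56  0.28 -0.44 -0.   -0.84 -0.51]
263 [0.54041521 0.06760507 0.19004157] [0.5765794  0.17559807 0.21998385] [0.56524274 0.1172463  0.20636974] [-0.10670789  0.9941806   0.01477464  0.5697234   0.10308473  0.20548959]
113 [0.56557879 0.07047471 0.18504193] [0.57009193 0.12855829 0.20325009] [0.56784882 0.10984348 0.19676679]
```

View pics/s12c.png

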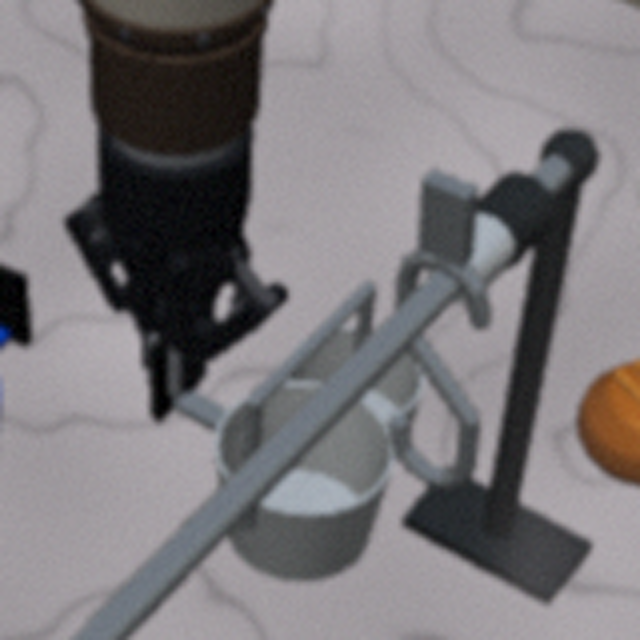

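View pics/w12.png

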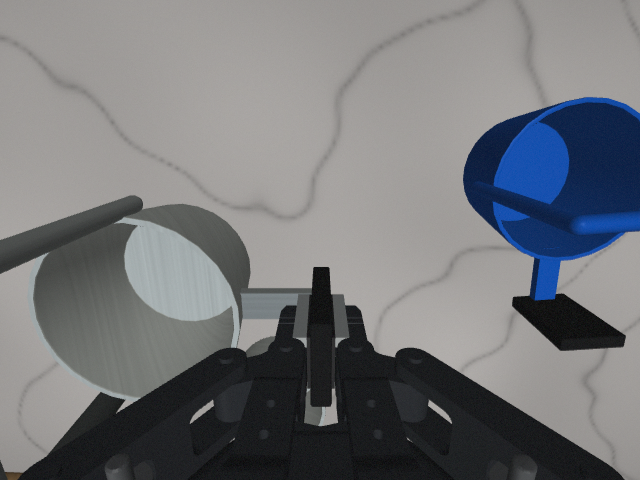

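The bar is level at z≈0.2035, x≈0.568, y≈0.122, in front of the hook's lower curl (crop s12c: bar end 370,290, curl at 430,450). Insert +x 76 mm.

{"name": "apply_moves", "arguments": {
  "series": [
    [[0.001,-0.015,0,0,0,0],[0.002,-0.03,0,0,0,0],[0.002,-0.04,0,0,0,0],[0.003,-0.05,0,0,0,0],[0.003,-0.05,0,0,0,0]]
  ]
}}

```text
t: 19.82
tcp_pos: [0.5359, 0.1177, 0.1251]
ee_rot: [0.725, -0.688, -0.0, 0.0]
ft_force: [-0.6, -0.1, -3.2]
width: 0.083
```

{"name": "apply_moves", "arguments": {
  "series": [
    [[0,-0.008,0,0,0,0],[0.001,-0.016,0,0,0,0],[0.001,-0.022,0,0,0,0],[0.001,-0.0265,0,0,0,0],[0.001,-0.0265,0,0,0,0]]
  ]
}}

```text
t: 20.45
tcp_pos: [0.5619, 0.1182, 0.1253]
ee_rot: [0.726, -0.688, -0.0, 0.0]
ft_force: [-0.4, -0.6, -2.5]
width: 0.081
```

Run:
```python
from h import *
o,f=snap("scene","s13"); st(o); crop(f,290,110,450,270,4,"s13c")
C=cloud(f);ok=f["depth"]>0
k=ok&(abs(C[...,1]-.12)<.012)&(C[...,0]>.58)&(C[...,0]<.70)&(C[...,2]>.14)&(C[...,2]<.25)
P=C[k]
for z in np.arange(.148,.25,.006):
    q=P[abs(P[:,2]-z)<.003]
    if len(q):print(z.round(3),len(q),q[:,0].min().round(3),q[:,0].max().round(3),q[:,1].mean().round(4))
```

```text
t 20.45 tcp [0.5619 0.1182 0.1253] yaw 93.03 z [-1.e-04 -0.e+00 -1.e+00] F [-0.4  -0.63 -2.46] M [0.03 0.18 0.  ] w 0.081 q [ 0.49  0.4  -0.26 -0.   -0.91 -0.44]
0.16 17 0.634 0.659 0.1178
0.166 37 0.627 0.661 0.1194
0.172 16 0.627 0.667 0.1185
0.178 24 0.6 0.668 0.1174
0.184 27 0.604 0.669 0.1184
0.19 21 0.58 0.668 0.1183
0.196 16 0.58 0.667 0.117
0.202 22 0.612 0.667 0.1187
0.208 46 0.584 0.668 0.1158
0.214 55 0.582 0.666 0.117
0.22 64 0.582 0.664 0.1183
0.226 35 0.582 0.653 0.1165
0.232 46 0.581 0.647 0.1167
0.238 52 0.584 0.645 0.1165
0.244 36 0.585 0.636 0.1164
```

View pics/s13c.png

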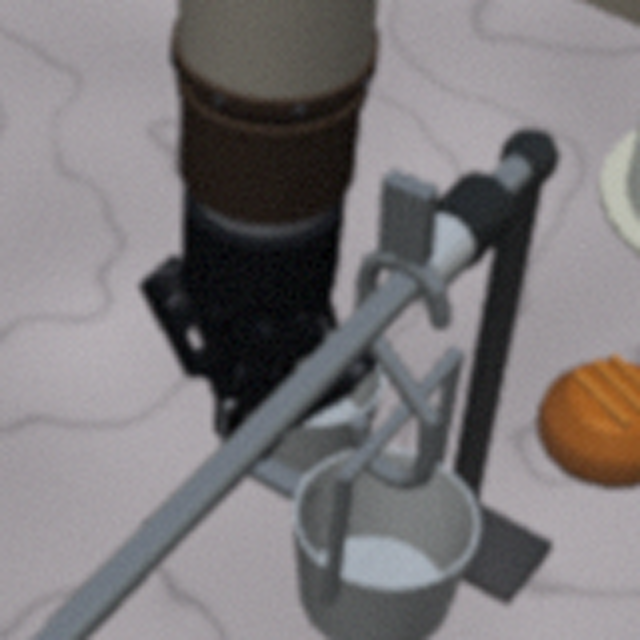

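The bar passes over the free end and inside the lower curl (crop 400,430), with no contact force. Lowering.

{"name": "apply_moves", "arguments": {
  "series": [
    [[0,0,0.007,0,0,0],[0,0,0.014,0,0,0],[0,0,0.021,0,0,0],[0,0,0.027,0,0,0],[0,0,0.028,0,0,0]]
  ]
}}

```text
t: 21.12
tcp_pos: [0.5613, 0.1181, 0.0967]
ee_rot: [0.726, -0.688, -0.0, 0.001]
ft_force: [-0.3, -0.9, -3.0]
width: 0.084
```

{"name": "apply_moves", "arguments": {
  "series": [
    [[0,0,0.001,0,0,0],[0,0,0.002,0,0,0],[0,0,0.003,0,0,0],[0,0,0.004,0,0,0],[0,0,0.004,0,0,0]]
  ]
}}

```text
t: 21.75
tcp_pos: [0.5617, 0.1182, 0.0934]
ee_rot: [0.726, -0.688, -0.0, 0.0]
ft_force: [-1.2, 0.4, -2.1]
width: 0.083
```

Run:
```python
from h import *
o,f=snap("scene","s14"); st(o); crop(f,330,150,430,250,6,"s14c")
```

```text
t 21.75 tcp [0.5617 0.1182 0.0934] yaw 93.04 z [-1.e-04 -0.e+00 -1.e+00] F [-1.2   0.37 -2.12] M [-0.   0.2 -0. ] w 0.083 q [ 0.49  0.43 -0.3  -0.   -0.84 -0.44]
```

View pics/s14c.png

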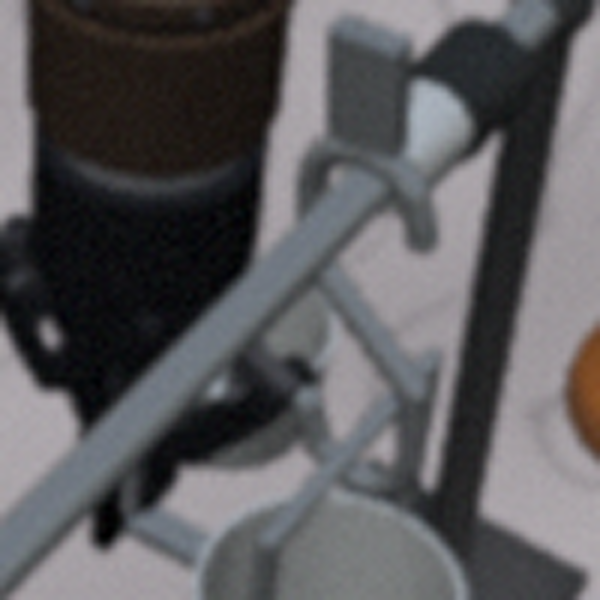

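{"name": "apply_moves", "arguments": {
  "series": [
    [[0,0,0.0007,0,0,0],[0,0,0.0014,0,0,0],[0,0,0.002,0,0,0],[0,0,0.002,0,0,0]]
  ]
}}

```text
t: 22.3
tcp_pos: [0.5621, 0.1183, 0.0917]
ee_rot: [0.726, -0.688, 0.0, -0.0]
ft_force: [-0.4, 0.1, -0.6]
width: 0.087
```

{"name": "apply_moves", "arguments": {
  "series": [
    [[0,0,0.0005,0,0,0],[0,0,0.001,0,0,0],[0,0,0.001,0,0,0]]
  ]
}}

```text
t: 22.68
tcp_pos: [0.5624, 0.1184, 0.0911]
ee_rot: [0.726, -0.688, 0.0, -0.001]
ft_force: [0.1, -1.1, 1.8]
width: 0.08
```

{"name": "apply_moves", "arguments": {
  "series": [
    [[0,0,0.0005,0,0,0],[0,0,0.001,0,0,0],[0,0,0.001,0,0,0]]
  ]
}}

```text
t: 23.05
tcp_pos: [0.5629, 0.1186, 0.0905]
ee_rot: [0.726, -0.688, 0.001, -0.001]
ft_force: [-1.2, 0.2, 6.0]
width: 0.077
```

Run:
```python
from h import *
from cell import telemetry
st(telemetry.get_obs())
```

```text
t 23.05 tcp [0.5629 0.1186 0.0905] yaw 93.07 z [ 3.1e-03  9.0e-04 -1.0e+00] F [-1.18  0.21  6.04] M [ 0.02 -0.36  0.02] w 0.077 q [ 0.49  0.44 -0.3   0.   -0.83 -0.44]
```

Contact: the hook takes the load. Ease up 1.2 mm so the wrist force is neutral.

{"name": "apply_moves", "arguments": {
  "series": [
    [[0,0,-0.0006,0,0,0],[0,0,-0.001,0,0,0],[0,0,-0.0012,0,0,0],[0,0,-0.0012,0,0,0]]
  ]
}}

```text
t: 23.55
tcp_pos: [0.5619, 0.1183, 0.0908]
ee_rot: [0.726, -0.688, 0.0, -0.0]
ft_force: [0.1, 0.0, 6.1]
width: 0.079
```

Run:
```python
from h import *
o,f=snap("scene","s15"); st(o); crop(f,330,150,430,250,6,"s15c")
```

```text
t 23.55 tcp [0.5619 0.1183 0.0908] yaw 93.05 z [ 6.e-04  1.e-04 -1.e+00] F [0.15 0.01 6.11] M [-0.   -0.39 -0.02] w 0.079 q [ 0.49  0.44 -0.3   0.   -0.83 -0.44]
```

View pics/s15c.png

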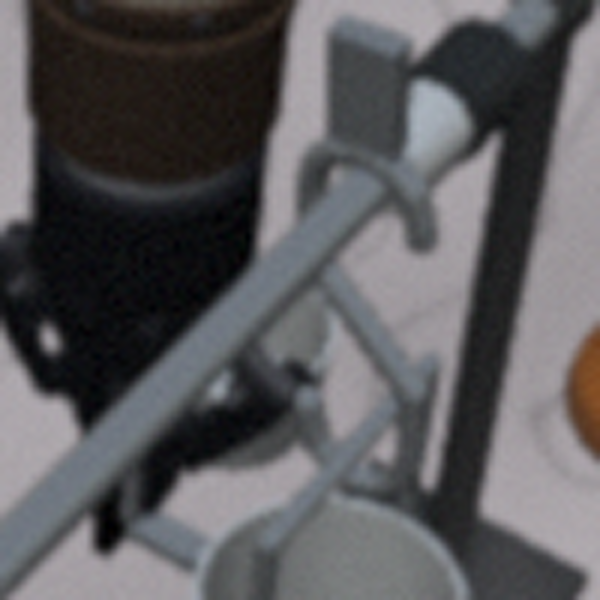

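{"name": "apply_moves", "arguments": {
  "series": [
    [[0,0,-0.0005,0,0,0],[0,0,-0.001,0,0,0],[0,0,-0.001,0,0,0],[0,0,-0.001,0,0,0]]
  ]
}}

```text
t: 24.1
tcp_pos: [0.5613, 0.1181, 0.0913]
ee_rot: [0.726, -0.688, -0.0, 0.0]
ft_force: [-0.3, -0.2, 2.7]
width: 0.078
```

{"name": "apply_moves", "arguments": {
  "series": [
    [[0,0,-0.0005,0,0,0],[0,0,-0.0008,0,0,0],[0,0,-0.0008,0,0,0],[0,0,-0.0008,0,0,0]]
  ]
}}

```text
t: 24.6
tcp_pos: [0.5612, 0.118, 0.0919]
ee_rot: [0.726, -0.688, -0.0, 0.001]
ft_force: [-0.6, -0.2, -1.4]
width: 0.078
```

Run:
```python
from h import *
from cell import telemetry
st(telemetry.get_obs())
```

```text
t 24.6 tcp [0.5612 0.118  0.0919] yaw 93.02 z [-1.3e-03 -4.0e-04 -1.0e+00] F [-0.63 -0.25 -1.35] M [-0.03  0.07  0.05] w 0.078 q [ 0.49  0.44 -0.3  -0.   -0.84 -0.44]
```

{"name": "apply_moves", "arguments": {
  "series": [
    [[0,0,0.0002,0,0,0],[0,0,0.0003,0,0,0],[0,0,0.0003,0,0,0]]
  ],
  "squeeze": 20
}}

```text
t: 24.98
tcp_pos: [0.5615, 0.1182, 0.092]
ee_rot: [0.726, -0.688, -0.0, 0.0]
ft_force: [0.5, -0.0, -1.2]
width: 0.083
```

{"name": "apply_moves", "arguments": {
  "series": [
    [[0,0,0,0,0,0],[0,0,0,0,0,0],[0,0,0,0,0,0]]
  ],
  "fingers": -0.7
}}

```text
t: 25.35
tcp_pos: [0.5619, 0.1183, 0.0924]
ee_rot: [0.726, -0.688, 0.0, -0.0]
ft_force: [-0.0, -0.1, 0.2]
width: 0.153
```

Run:
```python
from h import *
o,f=snap("wrist","w16"); st(o)
o,f=snap("scene","s16"); crop(f,290,120,450,280,4,"s16c")
```

```text
t 25.35 tcp [0.5619 0.1183 0.0924] yaw 93.04 z [ 6.e-04  3.e-04 -1.e+00] F [-0.03 -0.14  0.24] M [ 0.05 -0.01 -0.  ] w 0.153 q [ 0.49  0.44 -0.3   0.   -0.84 -0.44]
```

View pics/w16.png

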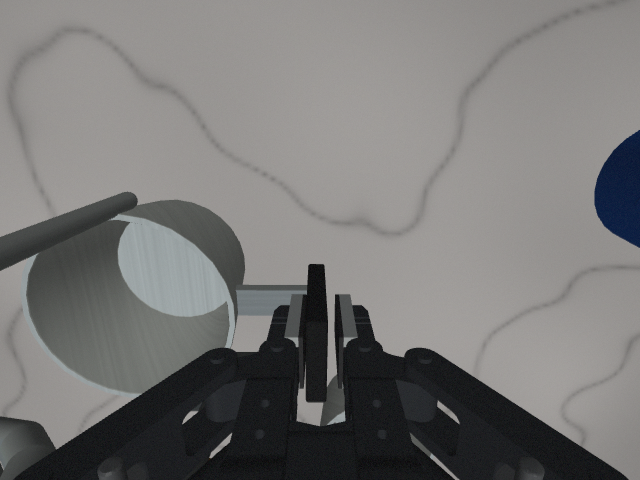

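View pics/s16c.png

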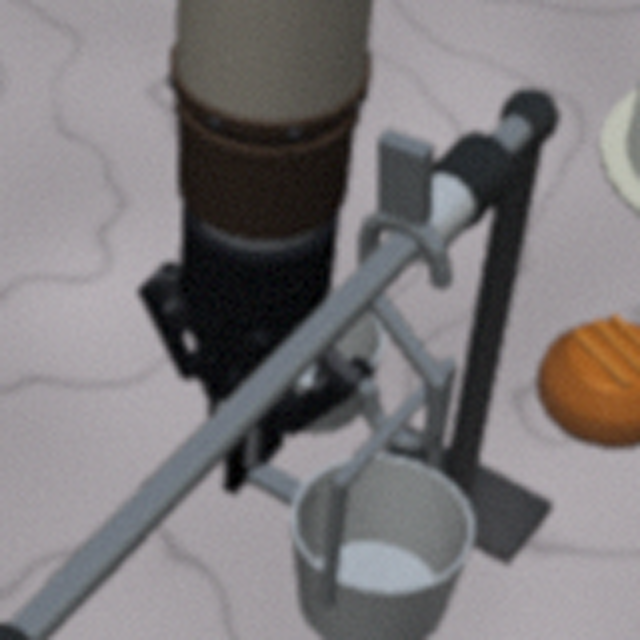

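The pail is released: the card (317,330) is closer to the +x pad, and the bar is in the curl. Open more.

{"name": "apply_moves", "arguments": {
  "series": [
    [[0,0,0,0,0,0],[0,0,0,0,0,0],[0,0,0,0,0,0],[0,0,0,0,0,0],[0,0,0,0,0,0]]
  ],
  "fingers": -0.3
}}

```text
t: 26.08
tcp_pos: [0.5617, 0.1182, 0.0921]
ee_rot: [0.726, -0.688, -0.0, 0.0]
ft_force: [0.2, 0.4, -0.4]
width: 0.351
```

Run:
```python
from h import *
o,f=snap("wrist","w17"); st(o); crop(f,220,220,420,420,3,"w17c")
```

```text
t 26.07 tcp [0.5617 0.1182 0.0921] yaw 93.04 z [-0.  0. -1.] F [ 0.23  0.37 -0.45] M [-0.03  0.07 -0.04] w 0.351 q [ 0.49  0.44 -0.3  -0.   -0.84 -0.44]
```

View pics/w17c.png

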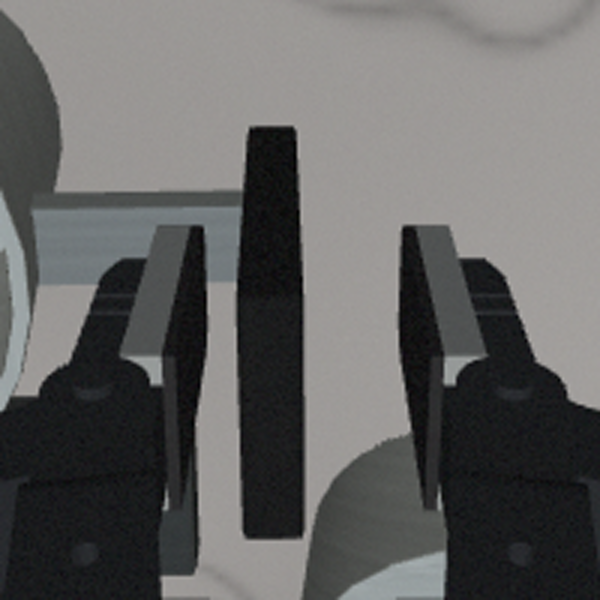

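The card hangs free between the pads (crop 270, pads at 205 and 400). Lift straight out, then retreat.

{"name": "apply_moves", "arguments": {
  "series": [
    [[0,-0.002,-0.003,0,0,0],[0,-0.003,-0.015,0,0,0],[0,-0.003,-0.03,0,0,0],[0,-0.003,-0.045,0,0,0],[0,-0.003,-0.058,0,0,0]]
  ]
}}

```text
t: 26.75
tcp_pos: [0.5628, 0.1179, 0.1501]
ee_rot: [0.725, -0.688, -0.001, 0.002]
ft_force: [-2.1, -0.1, -5.7]
width: 0.347
```

{"name": "apply_moves", "arguments": {
  "series": [
    [[0,0.015,-0.005,0,0,0],[0,0.05,-0.02,0,0,0],[0,0.09,-0.05,0,0,0],[0.03,0.12,-0.08,0,0,0],[0.07,0.14,-0.1,0,0,0]]
  ]
}}

```text
t: 27.38
tcp_pos: [0.4277, 0.0408, 0.2524]
ee_rot: [0.727, -0.687, 0.001, -0.002]
ft_force: [0.8, -0.1, 0.7]
width: 0.351
```

{"name": "apply_moves", "arguments": {
  "series": [
    [[0.01,0,0,0,0,0],[0.01,0,0,0,0,0],[0.01,0,0,0,0,0],[0.01,0,0,0,0,0],[0.01,0,0,0,0,0]]
  ]
}}

```text
t: 28.0
tcp_pos: [0.4293, 0.0315, 0.2496]
ee_rot: [0.726, -0.688, -0.0, 0.001]
ft_force: [-1.4, -0.0, 0.5]
width: 0.356
```

Run:
```python
from h import *
o,f=snap("scene","s18"); st(o); crop(f,290,110,450,270,4,"s18c")
o,f=snap("top","t18"); cv2.imwrite("pics/t18b.png",f["color"][:,:,::-1])
```

```text
t 28.0 tcp [0.4293 0.0315 0.2496] yaw 93.07 z [-1.1e-03 -5.0e-04 -1.0e+00] F [-1.36 -0.01  0.47] M [ 0.02 -0.02  0.06] w 0.356 q [ 0.45  0.03 -0.4  -0.   -1.14 -0.4 ]
```

View pics/s18c.png

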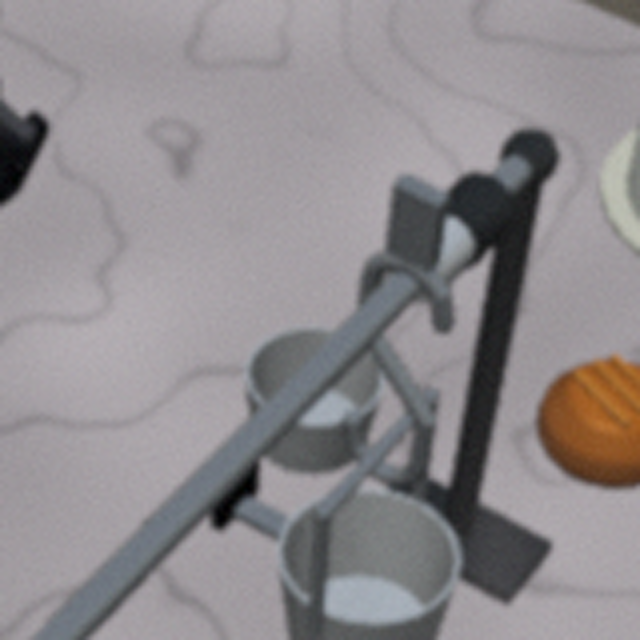

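View pics/t18.png

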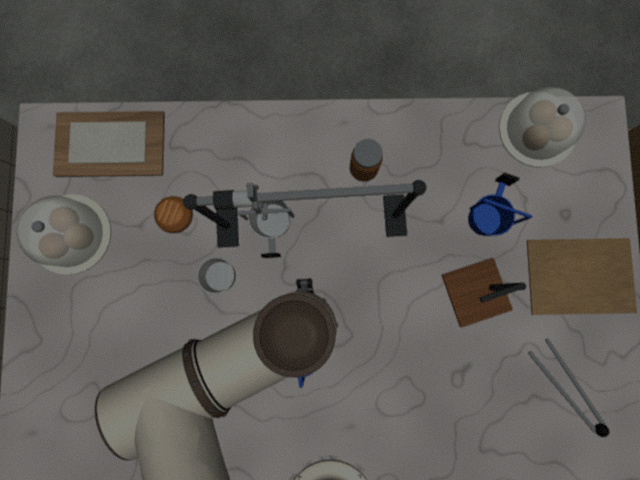

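The pail hangs by its bar in the hook (crop 370,440) and the arm is clear. Wait and check that it's still.

{"name": "apply_moves", "arguments": {
  "series": [
    [[0,0,0,0,0,0],[0,0,0,0,0,0],[0,0,0,0,0,0],[0,0,0,0,0,0],[0,0,0,0,0,0]]
  ]
}}

```text
t: 28.72
tcp_pos: [0.4291, 0.0311, 0.2501]
ee_rot: [0.726, -0.688, 0.0, -0.0]
ft_force: [-0.6, -0.4, -0.5]
width: 0.35
```

{"name": "apply_moves", "arguments": {
  "series": [
    [[0,0,0,0,0,0],[0,0,0,0,0,0],[0,0,0,0,0,0],[0,0,0,0,0,0],[0,0,0,0,0,0]]
  ]
}}

```text
t: 29.35
tcp_pos: [0.4291, 0.0311, 0.2501]
ee_rot: [0.726, -0.688, -0.0, 0.0]
ft_force: [0.8, -0.2, -0.6]
width: 0.353
```

{"name": "apply_moves", "arguments": {
  "series": [
    [[0,0,0,0,0,0],[0,0,0,0,0,0],[0,0,0,0,0,0],[0,0,0,0,0,0],[0,0,0,0,0,0]]
  ]
}}

```text
t: 29.98
tcp_pos: [0.4291, 0.0311, 0.2501]
ee_rot: [0.726, -0.688, 0.0, -0.0]
ft_force: [-0.4, 0.2, 0.5]
width: 0.346
```

```bash
cat > chk.py <<'E'
from h import *
np.set_printoptions(precision=4,suppress=True)
def chk(f):
    C=cloud(f);ok=f["depth"]>0;col=f["color"].astype(int).sum(-1)
    k=ok&(C[...,2]>.05)&(C[...,2]<.16)&(abs(C[...,0]-.56)<.04)&(abs(C[...,1]-.118)<.04)&(col<110)
    print("card",k.sum(),C[k].mean(0),C[k].min(0),C[k].max(0))
    k=ok&(C[...,2]>.145)&(C[...,2]<.2)&(abs(C[...,0]-.64)<.045)&(abs(C[...,1]-.12)<.08)
    P=C[k]
    for y in np.arange(.06,.19,.01):
        q=P[abs(P[:,1]-y)<.005]
        if len(q): print(y.round(3),len(q),q[:,0].mean().round(4),q[:,2].max().round(4),end='; ')
    print()
E
python3 - <<'E'
from chk import *
chk(ld("s18"))
o,f=snap("scene","s19"); st(o); chk(f); crop(f,290,110,450,270,4,"s19c")
a=ld("s18")["color"].astype(int);d=abs(a-f["color"]).sum(-1)[110:270,300:450];print("diff",d.mean(),d.max(),(d>60).sum())
for i in range(4):
    o,g=snap("scene","s20"); d=abs(f["color"].astype(int)-g["color"]).sum(-1)[110:290,300:450];print(d.mean(),(d>60).sum())
E
```

```text
card 52 [0.5591 0.1133 0.0865] [0.5569 0.0987 0.075 ] [0.5617 0.1317 0.0966]
0.07 52 0.6411 0.1762; 0.08 13 0.6407 0.1769; 0.09 19 0.6389 0.1753; 0.1 17 0.6388 0.1763; 0.11 23 0.6376 0.1994; 0.12 161 0.644 0.1996; 0.13 15 0.6374 0.1751; 0.14 16 0.6368 0.1747; 0.15 10 0.6359 0.1757; 0.16 2 0.6376 0.1739; 0.17 13 0.6358 0.1744; 0.18 1 0.636 0.1668; 
t 29.98 tcp [0.4291 0.0311 0.2501] yaw 93.04 z [ 0.  0. -1.] F [-0.41  0.2   0.47] M [ 0.02  0.04 -0.01] w 0.346 q [ 0.45  0.03 -0.4   0.   -1.14 -0.4 ]
card 38 [0.5568 0.1123 0.0843] [0.5531 0.0989 0.0732] [0.559  0.1303 0.0932]
0.07 50 0.6397 0.1763; 0.08 19 0.6391 0.1768; 0.09 14 0.6388 0.1773; 0.1 18 0.6374 0.1766; 0.11 20 0.6355 0.1869; 0.12 167 0.6425 0.1991; 0.13 19 0.6361 0.185; 0.14 14 0.6358 0.1761; 0.15 9 0.6345 0.1752; 0.16 1 0.6366 0.1747; 0.17 17 0.6349 0.1745; 
diff 8.003833333333333 239 285
5.891814814814815 0
5.909037037037037 0
5.892851851851852 0
5.937814814814815 0
```

View pics/s19c.png

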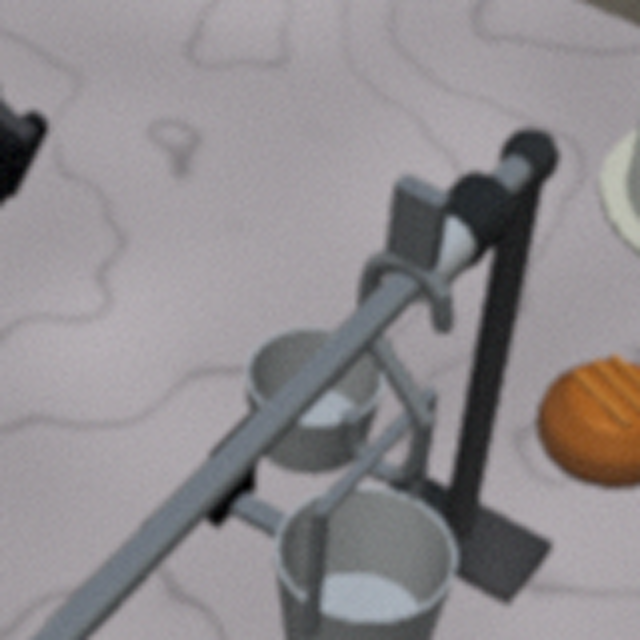

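Slight swing remained (card moved 2 mm). Wait longer.

{"name": "apply_moves", "arguments": {
  "series": [
    [[0,0,0,0,0,0],[0,0,0,0,0,0],[0,0,0,0,0,0],[0,0,0,0,0,0],[0,0,0,0,0,0]]
  ]
}}

```text
t: 30.85
tcp_pos: [0.4291, 0.0311, 0.2501]
ee_rot: [0.726, -0.688, -0.0, -0.0]
ft_force: [-0.2, 0.1, 0.3]
width: 0.35
```

{"name": "apply_moves", "arguments": {
  "series": [
    [[0,0,0,0,0,0],[0,0,0,0,0,0],[0,0,0,0,0,0],[0,0,0,0,0,0],[0,0,0,0,0,0]]
  ]
}}

```text
t: 31.48
tcp_pos: [0.4291, 0.031, 0.2501]
ee_rot: [0.726, -0.688, 0.0, 0.0]
ft_force: [-0.4, -0.4, -0.1]
width: 0.35
```

{"name": "apply_moves", "arguments": {
  "series": [
    [[0,0,0,0,0,0],[0,0,0,0,0,0],[0,0,0,0,0,0],[0,0,0,0,0,0],[0,0,0,0,0,0]]
  ]
}}

```text
t: 32.1
tcp_pos: [0.4291, 0.031, 0.2501]
ee_rot: [0.726, -0.688, -0.0, -0.0]
ft_force: [0.3, 0.4, 0.7]
width: 0.347
```

{"name": "apply_moves", "arguments": {
  "series": [
    [[0,0,0,0,0,0],[0,0,0,0,0,0],[0,0,0,0,0,0],[0,0,0,0,0,0],[0,0,0,0,0,0]]
  ]
}}

```text
t: 32.72
tcp_pos: [0.4291, 0.0311, 0.2501]
ee_rot: [0.726, -0.688, -0.0, 0.0]
ft_force: [0.1, 0.5, -0.0]
width: 0.348
```

{"name": "apply_moves", "arguments": {
  "series": [
    [[0,0,0,0,0,0],[0,0,0,0,0,0],[0,0,0,0,0,0],[0,0,0,0,0,0],[0,0,0,0,0,0]]
  ]
}}

```text
t: 33.35
tcp_pos: [0.4291, 0.0311, 0.2501]
ee_rot: [0.726, -0.688, -0.0, 0.0]
ft_force: [1.4, 0.5, -0.1]
width: 0.349
```

Run:
```python
from chk import *
L=[]
for i in range(12):
    o,g=snap("scene",f"s21_{i}"); L.append(g["color"].astype(int))
    C=cloud(g);col=g["color"].astype(int).sum(-1)
    k=(g["depth"]>0)&(C[...,2]>.05)&(C[...,2]<.16)&(abs(C[...,0]-.56)<.04)&(abs(C[...,1]-.118)<.04)&(col<110)
    d=abs(L[0]-L[-1]).sum(-1)[110:290,290:450]
    print(round(o["t"],2),C[k].mean(0),d.mean().round(2),(d>60).sum())
chk(g)
```

```text
33.35 [0.5569 0.1125 0.0844] 0.0 0
33.4 [0.5571 0.1125 0.0851] 5.91 0
33.45 [0.5573 0.112  0.0852] 5.93 0
33.5 [0.5569 0.1125 0.0844] 5.89 0
33.55 [0.5571 0.1122 0.0849] 5.92 0
33.6 [0.5568 0.1121 0.0844] 5.9 0
33.65 [0.557  0.1124 0.0846] 5.93 0
33.7 [0.5567 0.1124 0.0841] 5.93 0
33.75 [0.5571 0.1122 0.0849] 5.88 0
33.8 [0.5571 0.1121 0.0848] 5.87 0
33.85 [0.5571 0.1123 0.0848] 5.92 0
33.9 [0.5569 0.1125 0.0845] 5.91 0
card 38 [0.5569 0.1125 0.0845] [0.5548 0.0981 0.0765] [0.559  0.1307 0.0924]
0.07 47 0.6397 0.1746; 0.08 18 0.6394 0.176; 0.09 16 0.6387 0.1762; 0.1 16 0.6372 0.175; 0.11 24 0.6345 0.1869; 0.12 164 0.6429 0.1999; 0.13 19 0.6378 0.1912; 0.14 14 0.636 0.1766; 0.15 10 0.634 0.1743; 0.16 1 0.6365 0.1746; 0.17 17 0.6347 0.1738;
```

```bash
python3 -c "
from cell import order
print(order.job_done())"
```

```text
the job is handed in; nothing more can be done
None
```

The hook is on the rail against the stop's sleeve, the pail hangs by the middle of its bar in the hook's lower curl, and the job was handed in at about 34 s.

- **Hook:** I lifted it off the peg, hung it on the rail about 3 cm short of the sleeve and slid it along while it rested there. It pressed the sleeve with 4 to 5 N for about 1 s before I let go. While sliding, it briefly bore on the rail with about 7 N, so I eased it up.
- **Pail:** I carried it by the card and lowered the bar into the curl. On first contact the wrist pushed down with about 6 N (roughly 9 N on the hook). I eased that off to near zero before opening the fingers.

**Last checks:**
- **Bar seated:** its top is at about 0.175 m, consistent with resting in the curl. Its middle is at y ≈ 0.121 and the hook at y ≈ 0.120, within the 2 mm calibration.
- **Pail still:** a swing of about 2 mm seen at 28 to 30 s had died out. By 33.4 to 33.9 s the card moved less than 0.5 mm, which is noise.
- **Other things:** the robot is clear of everything, and the last top picture shows the other objects in place.
- **One odd reading:** the wrist force showed -5.7 N at the end of the lift off the card. I took it as the arm's own acceleration; the pail was not disturbed beyond that small swing.
- **Not checked:** after hanging the pail I did not confirm with a close-up that the hook still touches the sleeve. The scene pictures show it unmoved.

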